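Demagnetise a batch of rotor shafts

TASK

Demagnetise the rotor shafts that stand on the left-hand side table: stand each one upright in a pocket of the demagnetiser (the box with the aluminium top), one per pocket and flat on the bottom, then reach through the round guard opening, turn the sunken knob clockwise until it points at the brass index tab, and only then slide the recessed power switch fully on. With the power on and the shafts in their pockets turn the knob back to its zero stop, then slide the switch fully off. Last, stand all the shafts upright on the side table again; leave the multimeter and the tool case where they are.

Things in the scene. Friction and masses are not known exactly. Their poses are not given: they have to be found in the camera images.
- demagnetiser: the demagnetiser, a fixed grey box with a bare aluminium top, 210 x 320 mm, deck 60 mm above the bench; origin at the centre of its footprint on the bench, x away from the robot at yaw 0, y to its left, z up; it stands at a different place and yaw (up to about 12 degrees) each time. Three round pockets in a row along its y in the far half; in the near half the knob under its guard at the left (+y) and the slide switch at the right (-y)
- pocket_1 (a point): centre of the floor of the left pocket: 64 mm diameter, 15 mm deep, mouth chamfered 2 mm at the deck 60 mm above the bench; pockets are 98 mm apart; a seated shaft has its origin at this point, and any pocket takes any shaft
- pocket_2 (a point): centre of the floor of the middle pocket: 64 mm diameter, 15 mm deep, mouth chamfered 2 mm at the deck 60 mm above the bench; pockets are 98 mm apart; a seated shaft has its origin at this point, and any pocket takes any shaft
- pocket_3 (a point): centre of the floor of the right pocket: 64 mm diameter, 15 mm deep, mouth chamfered 2 mm at the deck 60 mm above the bench; pockets are 98 mm apart; a seated shaft has its origin at this point, and any pocket takes any shaft
- rotor_1: machined steel rotor shaft, standing upright on its flange: flange 60 mm diameter and 14 mm thick at the bottom, a 33 mm step up to 20 mm height, then a plain round shaft 24 mm in diameter up to the top at 95 mm; about 0.4 kg; origin at the centre of the underside, z up along the shaft; grip the shaft from above. Two or three such shafts are present, on the side table at the left; an absent one reads None
- rotor_2: the same kind of part as rotor_1
- rotor_3: the same kind of part as rotor_1
- side_table (a point): point on the side table at the left, amid the free area where the shafts start; its top is level with the bench, and round this point it is clear for about 80 mm to left and right and 90 mm ahead and back, apart from the shafts; the table's right edge runs at y = 0.21 or so, and stators and a bare core stand farther left and nearer the robot
- guard_opening (a point): centre of the round opening, 80 mm in diameter, in the dark steel guard plate (5 mm thick, 102 x 106 mm) over the knob, at the plate's upper face 65 mm above the bench; under the plate the square well is 92 mm wide and its floor, with the dial, lies 20 mm above the bench. Only fingertips opened to about 35 mm or less pass and turn in it
- knob_grip (a point): point on the knob's vertical turning axis, 44 mm above the bench: black bar knob, bar 46 mm long, 13 mm wide, from 28 to 52 mm above the bench, on a 42 mm disc; x of its frame points along the bar to the pointer end (white line on top), so close the fingers across that x; z up. At zero it points along the demagnetiser's +y (left)
- level_knob (a joint): angle of the knob in rad: 0 at its zero stop, growing as it turns clockwise seen from above, end stop at 2.0; friction 0.05 N m, stays where it is left; starts near zero
- index_tab (a point): the brass index tab, 11 x 5 mm, on the dial 36 mm from the knob's axis; x of its frame points outward from the knob's axis through the tab, so the knob points at it when the two x axes agree
- level_index (a joint): angle of the brass index tab on the dial, rad, in the same sense as the knob's: the knob points at the tab when both joints read the same; 0.9 to 1.45, different each time, not to be moved (it is flush and cannot be touched)
- switch_cup (a point): the slide switch: centre of the floor of its finger cup, 46 mm above the bench; the cup is 42 mm long (along the demagnetiser's y) between two ribs 7 mm thick whose tops are 58 mm above the bench, 2 mm below the deck; it moves in a slot 36 mm wide and 82 mm long. Put a fingertip or the shut fingertips in the cup and push a rib; frame as the demagnetiser's
- power_switch (a joint): travel of the slide switch in m: 0 fully off (left, +y), 0.024 fully on (right, -y, the end with a white dot on the deck); friction 1.5 N, stays where it is left
- multimeter: handheld multimeter 144 x 73 x 43 mm lying on the bench, origin at the centre of its underside; to be left alone
- insert_case: red tool case 105 x 163 x 50 mm on the bench, origin at the centre of its underside; to be left alone. On its robot side, at x 0.28, y -0.51, rises an upright gantry post, 40 x 40 mm and taller than the arm: draw the arm in before swinging it past
Things that resemble listed ones, but are neither listed nor needed, are in the scene too. What is shaped like the rotor_3 but green or red is not meant.

How it is judged:
By the outcome, as a careful person would: the job done as asked, in the order asked, and still so for the second after the job is handed in, with the robot touching nothing.
Of rotor_1, rotor_2, rotor_3 only 2 to 3 are there at a start; the rules pass over those that are not, and their reading is None.
At some moment in a run one of rotor_1, rotor_2, rotor_3 may be knocked a few centimetres aside while the robot is not near it.
It also fails if it takes over 210 s, if anything falls off the work surface, if the arm or the gripper's body presses on something with over 40 N, if the wrist force passes 120 N, or if a joint passes its speed limit or range.

ROBOT

A 7-joint arm with a two-finger parallel gripper is mounted at the origin on a cart in front of the work surface, level with it; the furniture and walls round the work are solid. World frame = base frame: x ahead of the robot, y to its left, z up, the work surface at z = 0. Lengths are in m, angles in rad, forces in N, time in s.
With the tool pointing down it reaches from about 0.4 to 0.85 m from the base axis. Payload 10.4 kg.
Tool frame: the origin (TCP) lies at the very end of the fingers, on their centre line; the grasp point (between the pads) lies 19 mm behind it; z points along the fingers, y is the direction in which the jaws open and shut (so a half turn about z gives the same grasp; the last joint's range is limited). The gripper opens to 85 mm and grips with 20 to 120 N. Pads are 22 mm wide; open, the fingers measure 114 mm over their backs; the gripper's body (76 mm by 85 mm) begins 54 mm behind the grasp point. The pads swing forward as they close: fully open they stand 13 mm farther back than shut.
Start: joints at [-1.128, 0.332, -0.065, 1.46, 0.022, 1.35, -0.088], TCP at [0.281, 0.558, 0.231] pointing down, gripper open.
Joint ranges: [-2.6, 2.6], [-0.5, 2.12], [-1.47, 1.34], [0.16, 2.42], [-1.27, 4.41], [0.06, 2.06], [-2.6, 2.6]. Speed limits (rad/s): [2.22, 2.22, 2.79, 2.79, 3.14, 3.14, 3.14].

INTERFACE

Orientations are given as a unit quaternion [x, y, z, w].
In Python, from workcell import manip gives the robot as it stands.
- The arm moves only by the tool arm_command, never from a script. Its arguments are lists of equal length, an entry for each row: "slide": the shift along the tool's x, y, z in mm, a list of three; "turn": the turn about the tool's z in degrees; "grip": the closure, from 0 (fully open) to 1 (shut). In form: {"slide": [[tx, ty, tz], ...], "turn": [turn, ...], "grip": [grip, ...]}. A call has 1 to 10 rows; each row shifts and turns the commanded pose from where the row before left it, along the tool's axes as they then stand; what a row does not reach is not made up. A row lasts 1/12 s, in which the tool goes at most 41.7 mm and 7.16 degrees, less where a joint would pass 70% of its speed; a pose out of reach is approached as far as the arm can. A call with a gripper value outside its range is refused whole. The fingers move at their own pace and stop on an object; "newtons" is the grip in N (left out, the last holds). Time passes only in rows, so rows that do not move let the fingers close. It gives the time, the measured TCP pose, the force and the opening at its end, in the units of the state.
- manip.get_obs(): the state, without advancing time (a new reading comes with each control period).
- manip.camera(name): name is "scene" or "top" or "wrist"; returns the picture (480x640x3 uint8, blue, green, red); there is no depth.
- manip.camera_info(name): a dict with "fx", "fy", "cx", "cy" (pixels), "dist_coeffs" ([k1, k2, p1, p2, k3] as OpenCV has them; the pictures are not rectified), "rvec" (rotation vector, rad) and "tvec" (3), from world to camera coordinates, as OpenCV has them. Camera axes: x right, y down, z forward; pixel columns grow to the right and rows downward; lengths in m; the calibration is good to about 2 mm. A picture is of the moment at which its call begins: read the wrist's pose just before it. camera_info takes no time and is no camera call; for the wrist camera it gives the pose at the moment of the call.
- manip.hand_in(): hands the job in, once; it reports no verdict.
Trained networks look in the newest picture that a camera, given by its name, has taken for a name from the list of things; names that differ only in an ending like _2 or _b are one class to them, and where a whole thing is asked for, a point or a joint stands for the part that bears it (a point fixed in the world has none). Each returns a list of dicts, best first, with "score" (0 to 1); they miss things now and then, are a little off and sometimes report something else, mostly with a low value. They report only what shows in the picture. A call takes as long as a camera call. They do not tell look-alikes from the thing itself.
- manip.cut_out(target, camera): "pixels" (480x640 bool, what is visible of it).
- manip.tip_of(target, camera): "xyz" ([x, y, z] in m, in the coordinates of the camera as it stood for that picture, good to about 4 mm: a listed point, or the origin of a listed thing).
The state is a dict: "clock": time; "joint_pos": joint angles; "joint_velocities": joint speeds; "tau": joint torques, N m; "position": TCP position; "ee_rot": TCP orientation; "ft_force": force on the tool from outside, world axes, zero at the start; "torque": the same for the moment, N m; "grip_width": opening from 0.0 (shut) to 1.0 (fully open).
Only numpy, scipy, OpenCV 4.12 (cv2) and the standard library are available. Lean on these libraries where they do the work, as an engineer would, in place of code of your own. Each camera call takes 0.05 s, during which the arm holds its last target.

## Working session

There is one attempt and no reset: what is moved stays moved. The work goes in short steps, Python scripts to look and compute and a tool call to move; the robot and the scene stay as the last step left them, time stands still between calls to the robot, and variables do not carry over. Pictures are saved under pics/ and viewed, and the job is handed in when it is done.

Besides the shell and the picture viewer there is one more tool, called after "Request:" as a command line: name --pt "numbers of a row" for each row, then --argument value for the rest. arm_command: Moves the arm, as the interface text tells. Its arguments: {"type":"object","properties":{"slide":{"type":"array","items":{"type":"array","items":{"type":"number"}}},"turn":{"type":"array","items":{"type":"number"}},"grip":{"type":"array","items":{"type":"number"}},"newtons":{"type":"number"}},"required":["slide","turn","grip"]}

```bash
mkdir -p pics; ls; cat > h.py <<'E'
import numpy as np, cv2
from workcell import manip
from scipy.spatial.transform import Rotation as R
def obs():
    o=manip.get_obs(); print('t %.2f'%o['clock'],'p',np.round(o['position'],4),'q',np.round(o['ee_rot'],4),'f',np.round(o['ft_force'],1),'w',np.round(o['grip_width'],3)); return o
def toworld(i,p):
    Rm=cv2.Rodrigues(np.array(i['rvec'],float))[0]; return Rm.T@(np.array(p)-np.array(i['tvec']).ravel())
def K(i): return np.array([[i['fx'],0,i['cx']],[0,i['fy'],i['cy']],[0,0,1]])
def proj(i,P): return cv2.projectPoints(np.array(P,float).reshape(-1,1,3),np.array(i['rvec'],float),np.array(i['tvec'],float),K(i),np.array(i['dist_coeffs'],float))[0].reshape(-1,2)
def ray(i,uv,z):
    n=cv2.undistortPoints(np.array(uv,float).reshape(-1,1,2),K(i),np.array(i['dist_coeffs'],float)).reshape(-1,2)
    Rm=cv2.Rodrigues(np.array(i['rvec'],float))[0]; c=-Rm.T@np.array(i['tvec']).ravel()
    d=np.c_[n,np.ones(len(n))]@Rm
    return c+d*((z-c[2])/d[:,2])[:,None]
E
python3 - <<'E'
from h import *
o=obs()
for c in ['scene','top']:
    im=manip.camera(c); cv2.imwrite(f'pics/a_{c}.png',im); i=manip.camera_info(c)
    for t in ['demagnetiser','rotor_1','pocket_1','guard_opening','knob_grip','index_tab','switch_cup','side_table']:
        for d in manip.tip_of(t,c)[:6]: print(c,t,round(d['score'],2),np.round(toworld(i,d['xyz']),3),np.round(proj(i,toworld(i,d['xyz']))[0]))
obs()
E
```

```text
pics
t 0.00 p [0.2805 0.5581 0.2305] q [ 2.308e-01  9.730e-01 -7.000e-04 -1.000e-04] f [ 0.7  0.3 -0.3] w 1.002
scene demagnetiser 0.35 [ 0.442 -0.505  0.005] [420. 342.]
scene rotor_1 0.57 [ 0.576  0.318 -0.001] [265. 195.]
scene rotor_1 0.57 [0.564 0.551 0.002] [223. 169.]
scene rotor_1 0.57 [0.38  0.302 0.007] [225. 220.]
scene rotor_1 0.48 [0.521 0.436 0.003] [233. 187.]
scene pocket_1 0.76 [ 0.521 -0.046  0.041] [325. 241.]
scene pocket_1 0.74 [ 0.526 -0.147  0.043] [349. 255.]
scene pocket_1 0.6 [ 0.536 -0.245  0.045] [374. 269.]
scene guard_opening 0.96 [ 0.42  -0.074  0.065] [308. 255.]
scene knob_grip 0.66 [ 0.422 -0.077  0.043] [310. 260.]
scene switch_cup 0.56 [ 0.429 -0.225  0.045] [345. 283.]
scene side_table 0.91 [0.505 0.361 0.002] [243. 198.]
top demagnetiser 0.81 [ 0.479 -0.148  0.002] [367. 247.]
top rotor_1 0.89 [ 0.575  0.31  -0.001] [213. 216.]
top rotor_1 0.84 [ 0.565  0.549 -0.004] [134. 220.]
top rotor_1 0.71 [0.377 0.303 0.002] [215. 282.]
top rotor_1 0.62 [0.519 0.439 0.001] [169. 235.]
top rotor_1 0.27 [ 0.526 -0.049  0.042] [334. 229.]
top pocket_1 0.91 [ 0.535 -0.244  0.046] [401. 226.]
top pocket_1 0.76 [ 0.526 -0.048  0.044] [334. 229.]
top pocket_1 0.75 [ 0.529 -0.148  0.045] [369. 228.]
top guard_opening 0.94 [ 0.417 -0.08   0.062] [346. 266.]
top knob_grip 0.75 [ 0.423 -0.078  0.04 ] [345. 265.]
top switch_cup 0.67 [ 0.43  -0.228  0.049] [397. 261.]
top switch_cup 0.27 [ 0.445 -0.504  0.001] [488. 258.]
top side_table 0.85 [ 0.51   0.361 -0.004] [196. 238.]
top side_table 0.2 [ 0.534 -0.243  0.046] [401. 226.]
t 0.90 p [0.2807 0.5584 0.2313] q [2.308e-01 9.730e-01 1.000e-04 0.000e+00] f [-0.  -1.  -0.1] w 1.0
```

```bash
python3 - <<'E'
import cv2
a=cv2.imread('pics/a_scene.png');b=cv2.imread('pics/a_top.png')
cv2.imwrite('pics/a1.png',cv2.resize(a[130:330,180:440],(780,600),interpolation=2))
cv2.imwrite('pics/a2.png',cv2.resize(b[170:320,110:310],(800,600),interpolation=2))
cv2.imwrite('pics/a3.png',cv2.resize(b[170:320,310:510],(800,600),interpolation=2))
E
```

```text
(no output)
```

View pics/a_scene.png

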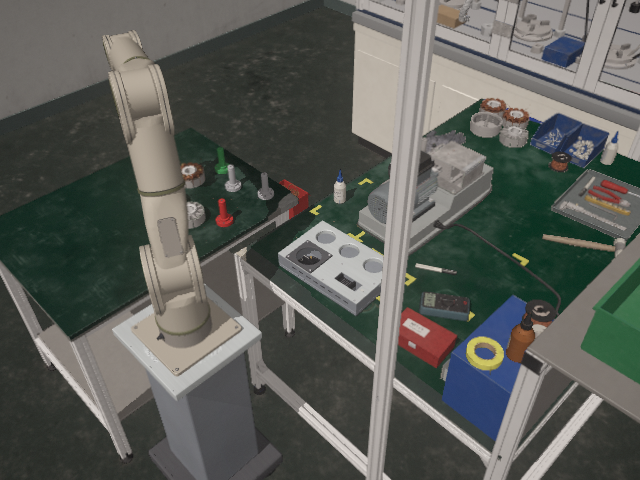

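View pics/a_top.png

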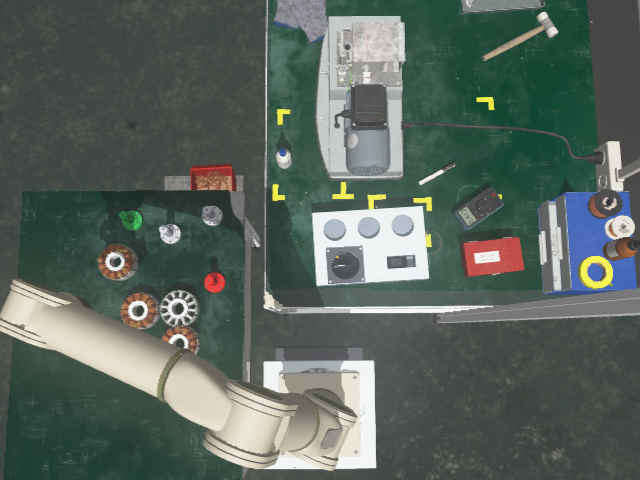

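```bash
sleep 1
```

```text
(no output)
```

View pics/a1.png

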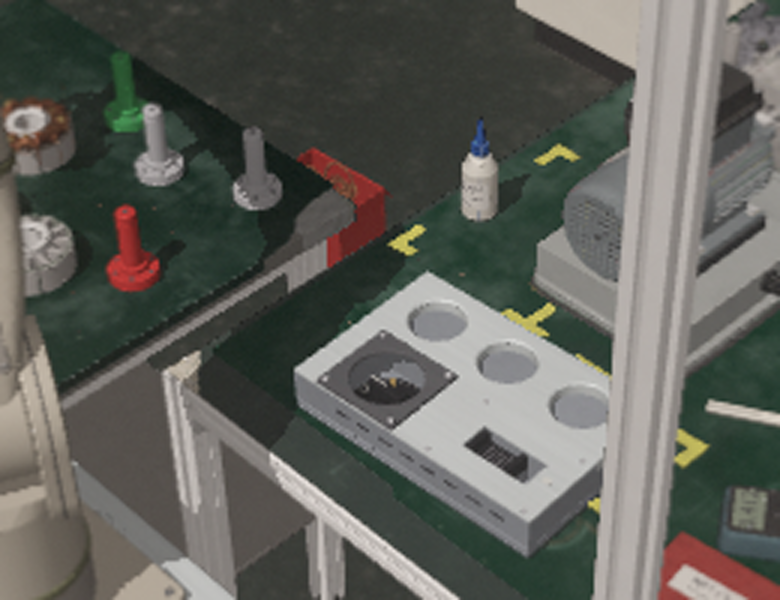

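View pics/a2.png

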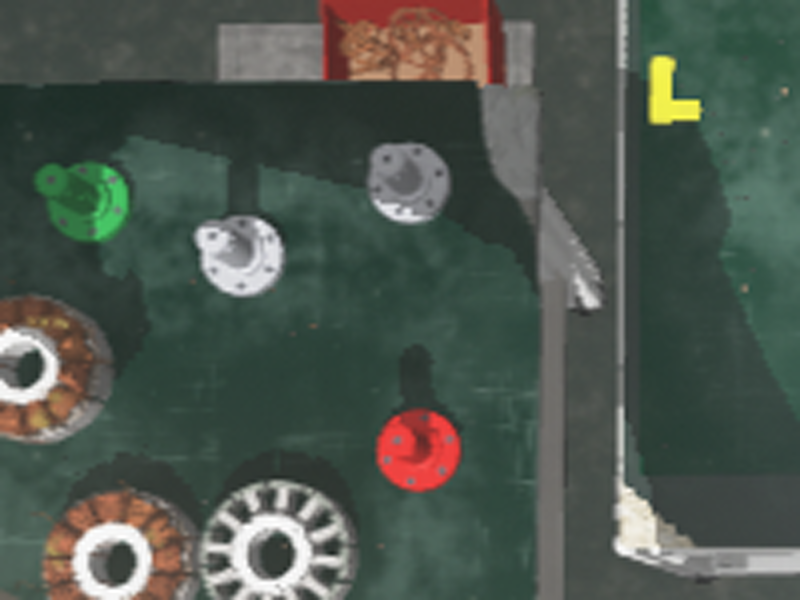

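View pics/a3.png

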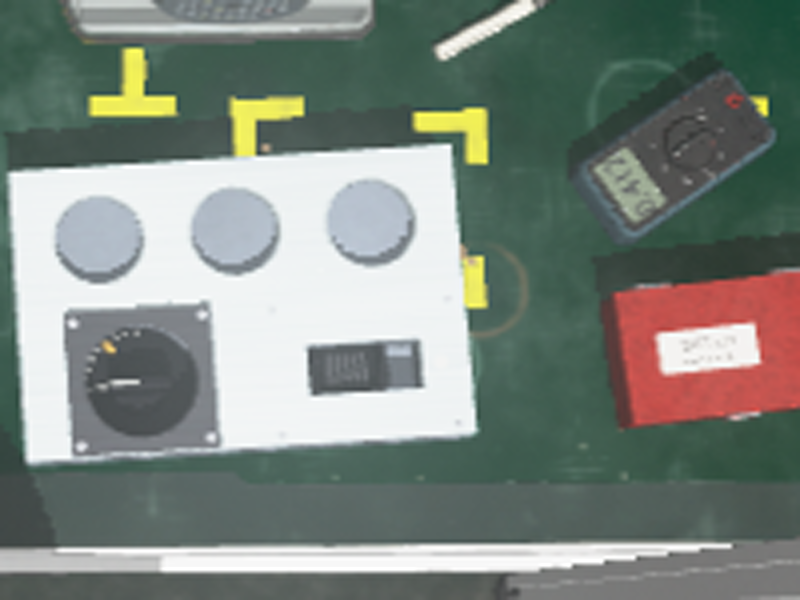

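The side table holds two grey shafts, at top-view pixels (169,235) and (213,216). The green one (131,219) and the red one (215,282) are look-alikes. The knob points left, and the tab is at the upper left of the dial.

```bash
cat >> h.py <<'E'
def plan(p,yaw=None):
    """p target TCP; yaw deg of tool y axis from world x"""
    o=obs(); Rm=R.from_quat(o['ee_rot']).as_matrix(); cur=np.degrees(np.arctan2(Rm[1,1],Rm[0,1]))
    s=Rm.T@(np.array(p)-o['position'])*1000
    print('tooly yaw %.2f  slide before turn'%cur,np.round(s,1))
    if yaw is not None:
        d=(cur-yaw+180)%360-180
        if d>90:d-=180
        if d<-90:d+=180
        Rn=Rm@R.from_euler('z',d,degrees=True).as_matrix()
        print('turn %.2f slide after turn'%d,np.round(Rn.T@(np.array(p)-o['position'])*1000,1), 'j7 %.2f'%o['joint_pos'][6])
E
python3 - <<'E'
from h import *
i=manip.camera_info('top')
px=[(312.5,212.5),(423,205.75),(429.5,278.75),(316.75,286.25)]
P=ray(i,px,0.06); print(np.round(P,4), P.mean(0))
print(np.linalg.norm(P[0]-P[1]),np.linalg.norm(P[1]-P[2]))
for a,b in((0,1),(3,2),): d=P[a]-P[b]; print(np.degrees(np.arctan2(-d[0],d[1])))
# pocket fit
im=cv2.imread('pics/a_top.png')
g=cv2.cvtColor(im,cv2.COLOR_BGR2GRAY); 
for n,z in(('tab',(310+108/4,170+347/4)),('knobline',(310+125/4,170+382/4))): print(n,ray(i,z,0.02 if n=='tab' else .052))
plan([0.50,0.40,0.25])
im=manip.camera('wrist'); cv2.imwrite('pics/w0.png',im)
E
```

```text
[[ 0.5722  0.0137  0.06  ]
 [ 0.5898 -0.3062  0.06  ]
 [ 0.3781 -0.3176  0.06  ]
 [ 0.3593  0.0029  0.06  ]] [ 0.4748786  -0.15178367  0.06      ]
0.32035748848677104 0.21198927698013967
3.156192978365826
3.3577012135474718
tab [[ 0.44794749 -0.05677252  0.02      ]]
knobline [[ 0.41873087 -0.06759937  0.052     ]]
t 0.90 p [0.2807 0.5584 0.2313] q [2.308e-01 9.730e-01 1.000e-04 0.000e+00] f [-0.  -1.  -0.1] w 1.0
tooly yaw 63.31  slide before turn [-267.1  -43.1  -18.7]
```

View pics/w0.png

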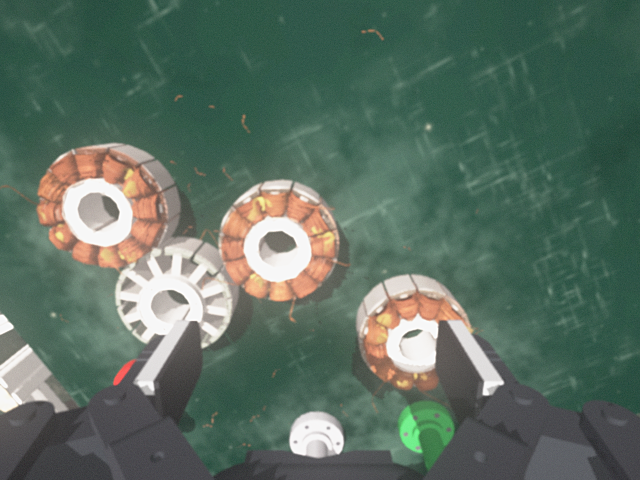

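Request:
arm_command --pt "-36 0 -6" --pt "-36 0 -6" --pt "-36 0 -6" --pt "-36 0 -6" --pt "-36 0 -6" --pt "-36 0 -6" --pt "-36 -10 -6" --pt "-36 -20 0" --pt "-36 -20 0" --pt "-36 -10 0" --turn '[0,0,0,0,0,0,0,0,0,0]' --grip '[0,0,0,0,0,0,0,0,0,0]' --newtons 40

```text
clock: 1.78
position: [0.5766, 0.3402, 0.274]
ee_rot: [0.231, 0.973, 0.0, 0.0]
ft_force: [0.5, 0.3, -0.1]
grip_width: 1.003
```

Request:
arm_command --pt "0 0 0" --turn '[0]' --grip '[0]'

```text
clock: 1.87
position: [0.5815, 0.3342, 0.2734]
ee_rot: [0.236, 0.972, -0.002, 0.002]
ft_force: [1.6, -1.8, -0.0]
grip_width: 1.0
```

```bash
python3 - <<'E'
from h import *
o=obs()
im=manip.camera('wrist'); i=manip.camera_info('wrist'); cv2.imwrite('pics/w1.png',im)
for t in ['rotor_1']:
    for d in manip.tip_of(t,'wrist')[:6]: print(t,round(d['score'],2),np.round(toworld(i,d['xyz']),4),np.round(proj(i,toworld(i,d['xyz']))[0]))
im=manip.camera('top'); cv2.imwrite('pics/t1.png',im)
E
```

```text
t 1.87 p [0.5815 0.3342 0.2734] q [ 0.2363  0.9717 -0.0017  0.002 ] f [ 1.6 -1.8 -0. ] w 1.0
rotor_1 0.83 [5.729e-01 3.211e-01 2.000e-04] [301. 194.]
rotor_1 0.79 [ 0.3732  0.306  -0.0016] [182.   6.]
rotor_1 0.72 [ 0.5175  0.4418 -0.0032] [385.  86.]
rotor_1 0.55 [ 0.5584  0.5574 -0.0016] [516.  66.]
```

View pics/w1.png

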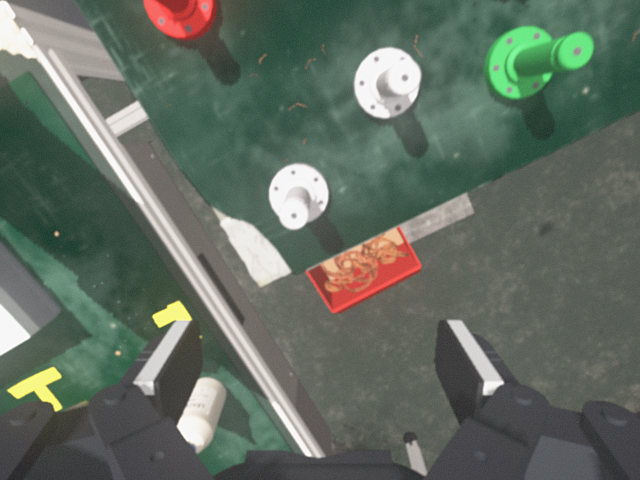

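View pics/t1.png

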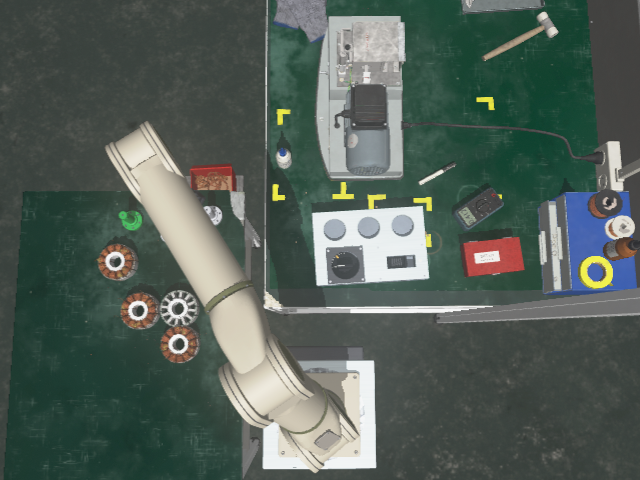

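```bash
cat >> h.py <<'E'
from scipy.optimize import minimize
def sil(i,x,y,z0,shape=(480,640)):
    m=np.zeros((480*4,640*4),np.uint8); a=np.linspace(0,2*np.pi,60,endpoint=False)
    for r,za,zb in((.030,0,.014),(.0165,.014,.020),(.012,.020,.095)):
        P=np.vstack([np.c_[x+r*np.cos(a),y+r*np.sin(a),0*a+z0+z] for z in(za,zb)])
        uv=proj(i,P); h=cv2.convexHull(((uv+.5)*4*16-8).astype(np.int32)); cv2.fillConvexPoly(m,h,255,shift=4)
    return cv2.resize(m,(640,480),interpolation=cv2.INTER_AREA)/255.
def fitrotor(i,mask,x,y,z0=0.):
    f=lambda v:np.abs(sil(i,x+v[0]/1000,y+v[1]/1000,z0)-mask).sum()
    r=minimize(f,[0,0],method='Nelder-Mead',options=dict(initial_simplex=[[-3,-3],[4,-2],[0,5]],xatol=.05,fatol=.5))
    return x+r.x[0]/1000,y+r.x[1]/1000,r.fun/mask.sum()
def findrotors(cam,z0=0.,extra=0):
    im=manip.camera(cam); i=manip.camera_info(cam); out=[]
    for d in manip.cut_out('rotor_1',cam):
        m=d['pixels']; ys,xs=np.nonzero(m)
        if len(xs)<60: continue
        col=im[m].mean(0); sat=col.max()-col.min()
        P=ray(i,[(xs.mean(),ys.mean())],z0+.02)[0]
        x,y,e=fitrotor(i,m.astype(float),P[0],P[1],z0)
        print(cam,'score %.2f'%d['score'],'xy %.4f %.4f err %.2f n %d'%(x,y,e,len(xs)),'px',xs.mean().round(),ys.mean().round(),'sat %.0f'%sat)
    return im,i
E
python3 - <<'E'
from h import *
obs()
findrotors('wrist'); o=obs()
E
```

```text
t 2.02 p [0.5753 0.3432 0.2731] q [ 2.311e-01  9.729e-01  1.000e-04 -3.000e-04] f [-1.1  0.7 -0.4] w 0.999
wrist score 0.92 xy 0.5198 0.4375 err 0.03 n 3481 px 380.0 98.0 sat 2
wrist score 0.79 xy 0.5600 0.5518 err 0.03 n 5213 px 522.0 78.0 sat 98
wrist score 0.78 xy 0.3745 0.3043 err 0.03 n 3217 px 176.0 22.0 sat 131
wrist score 0.72 xy 0.5740 0.3160 err 0.05 n 2901 px 292.0 207.0 sat 2
t 2.12 p [0.5743 0.3447 0.2732] q [ 2.297e-01  9.733e-01  3.000e-04 -4.000e-04] f [0.2 0.8 0.1] w 1.004
```

```bash
python3 - <<'E'
from h import *
plan([0.574,0.316,0.036])
E
```

```text
t 2.12 p [0.5743 0.3447 0.2732] q [ 2.297e-01  9.733e-01  3.000e-04 -4.000e-04] f [0.2 0.8 0.1] w 1.004
tooly yaw 63.44  slide before turn [-12.7 -26.  237.2]
```

Request:
arm_command --pt "-6 -13 10" --pt "-7 -13 20" --pt "0 0 30" --pt "0 0 30" --pt "0 0 30" --pt "0 0 30" --pt "0 0 20" --pt "0 0 0" --pt "0 0 0" --turn '[0,0,0,0,0,0,0,0,0]' --grip '[0,0,0,0,0,0,0,0,0]'

```text
clock: 2.87
position: [0.5742, 0.3151, 0.103]
ee_rot: [0.23, 0.973, -0.0, -0.001]
ft_force: [0.8, 0.6, 0.3]
grip_width: 0.999
```

```bash
python3 - <<'E'
from h import *
plan([0.574,0.316,0.036])
im=manip.camera('wrist'); cv2.imwrite('pics/w2.png',im)
E
```

```text
t 2.87 p [0.5742 0.3151 0.103 ] q [ 2.299e-01  9.732e-01 -4.000e-04 -7.000e-04] f [0.8 0.6 0.3] w 0.999
tooly yaw 63.42  slide before turn [ 0.5  0.8 67. ]
```

View pics/w2.png

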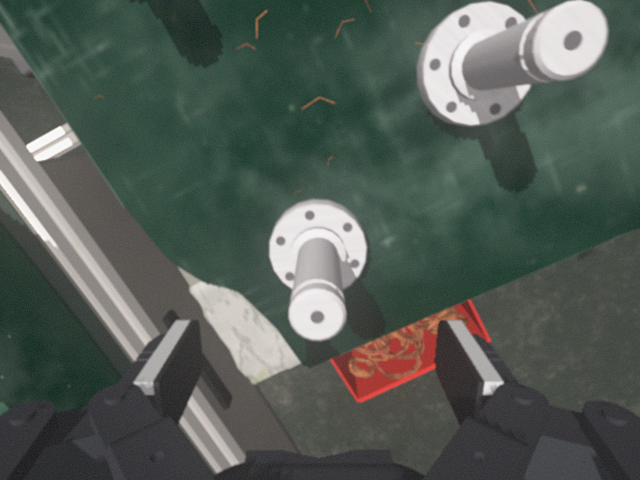

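The grey shaft's top is at (317,312), midway between the jaws. I'm descending to grip it.

Request:
arm_command --pt "0 0 22" --pt "0 0 22" --pt "0 0 18" --pt "0 0 5" --pt "0 0 0" --pt "0 0 0" --pt "0 0 0" --turn '[0,0,0,0,0,0,0]' --grip '[0,0,0,0,0,0.4,0.4]'

```text
clock: 3.5
position: [0.5765, 0.3149, 0.0386]
ee_rot: [0.231, 0.973, 0.001, 0.001]
ft_force: [0.4, -0.0, -1.0]
grip_width: 0.751
```

Request:
arm_command --pt "0 0 0" --pt "0 0 0" --pt "0 0 0" --pt "0 0 0" --pt "0 0 0" --pt "0 0 0" --turn '[0,0,0,0,0,0]' --grip '[0.7,0.75,0.9,1,1,1]'

```text
clock: 4.0
position: [0.5756, 0.3141, 0.037]
ee_rot: [0.231, 0.973, 0.0, 0.0]
ft_force: [-1.6, -1.5, 5.3]
grip_width: 0.272
```

Request:
arm_command --pt "0 0 -5" --pt "0 0 -15" --pt "0 0 -20" --pt "0 0 -25" --pt "0 0 -25" --pt "0 0 -25" --pt "0 0 -25" --pt "0 0 -20" --pt "0 0 -20" --pt "0 0 -10" --turn '[0,0,6,7,7,7,7,7,7,7]' --grip '[1,1,1,1,1,1,1,1,1,1]' --newtons 60

```text
clock: 4.83
position: [0.5757, 0.3144, 0.2288]
ee_rot: [0.656, 0.755, 0.001, 0.0]
ft_force: [-0.2, -0.8, -3.6]
grip_width: 0.265
```

```bash
python3 - <<'E'
from h import *
plan([0.53,-0.147,0.22],3.26)
E
```

```text
t 4.83 p [0.5757 0.3144 0.2288] q [6.562e-01 7.546e-01 1.100e-03 2.000e-04] f [-0.2 -0.8 -3.6] w 0.265
tooly yaw 7.97  slide before turn [-450.6 -109.2    8.1]
turn 4.71 slide after turn [-458.   -71.8    8.1] j7 -0.35
```

Request:
arm_command --pt "0 0 0" --pt "-25 -4 0" --pt "-40 -6 0" --pt "-40 -7 0" --pt "-40 -7 0" --pt "-40 -7 0" --pt "-40 -7 0" --pt "-40 -7 0" --pt "-40 -7 0" --pt "-40 -7 0" --turn '[4.7,0,0,0,0,0,0,0,0,0]' --grip '[1,1,1,1,1,1,1,1,1,1]'

```text
clock: 5.67
position: [0.5372, -0.0357, 0.2261]
ee_rot: [0.684, 0.729, 0.0, -0.0]
ft_force: [1.6, -0.1, -3.6]
grip_width: 0.261
```

Request:
arm_command --pt "-40 -7 0" --pt "-35 -5 0" --pt "-20 -1 0" --pt "-15 0 8" --pt "0 0 0" --pt "0 0 0" --pt "0 0 0" --turn '[0,0,0,0,0,0,0]' --grip '[1,1,1,1,1,1,1]'

```text
clock: 6.25
position: [0.5321, -0.1434, 0.2181]
ee_rot: [0.684, 0.729, 0.0, -0.0]
ft_force: [0.1, 0.3, -4.2]
grip_width: 0.265
```

```bash
python3 - <<'E'
from h import *
plan([0.53,-0.147,0.20],3.26)
im=manip.camera('wrist'); cv2.imwrite('pics/w3.png',im);i=manip.camera_info('wrist')
for t in ['pocket_1','knob_grip','index_tab','guard_opening']:
    for d in manip.tip_of(t,'wrist')[:6]: print(t,round(d['score'],2),np.round(toworld(i,d['xyz']),4),np.round(proj(i,toworld(i,d['xyz']))[0]))
im=manip.camera('top'); cv2.imwrite('pics/t3.png',im)
o=obs()
d=manip.cut_out('rotor_1','wrist')
for m in d: ys,xs=np.nonzero(m['pixels']); print(m['score'],xs.mean(),ys.mean(),len(xs))
E
```

```text
t 6.25 p [ 0.5321 -0.1434  0.2181] q [ 6.841e-01  7.294e-01  0.000e+00 -5.000e-04] f [ 0.1  0.3 -4.2] w 0.265
tooly yaw 3.67  slide before turn [-3.4 -2.3 18.1]
turn 0.41 slide after turn [-3.5 -2.3 18.1] j7 0.34
pocket_1 0.67 [ 0.5299 -0.14    0.0429] [316. 212.]
pocket_1 0.57 [ 0.5219 -0.0469  0.042 ] [313.  87.]
index_tab 0.15 [ 0.4179 -0.0719  0.043 ] [171. 113.]
guard_opening 0.83 [ 0.4182 -0.0795  0.0663] [160. 125.]
guard_opening 0.34 [ 0.4191 -0.0724  0.0447] [172. 114.]
t 6.55 p [ 0.5323 -0.1439  0.2184] q [ 6.841e-01  7.294e-01  2.000e-04 -0.000e+00] f [ 0.5  0.3 -3. ] w 0.267
0.87 318.1840664808917 334.7766719745223 20096
```

View pics/w3.png

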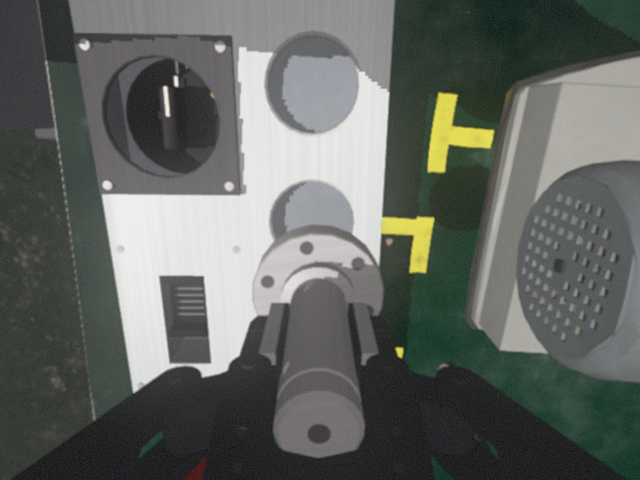

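View pics/t3.png

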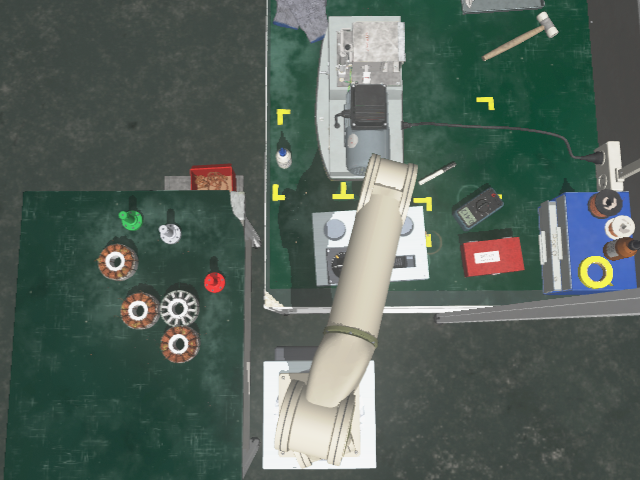

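```bash
python3 - <<'E'
from h import *
im=cv2.imread('pics/w3.png')
cv2.imwrite('pics/w3c.png',cv2.resize(im[10:210,60:410],(800,457),interpolation=2))
i=manip.camera_info('wrist')
P=ray(i,[(75,36),(232,36),(241.5,193.5),(92,194.5)],0.065); print(np.round(P,4),P.mean(0))
# rim
rim=ray(i,[(266,85),(359,85),(312,31),(316,134)],0.06); print(np.round(rim,4))
b=cv2.imread('pics/a_top.png'); cv2.imwrite('pics/a4.png',cv2.resize(b[205:290,310:430],(800,567),interpolation=2))
E
```

```text
[[ 0.3663 -0.0289  0.065 ]
 [ 0.4677 -0.0215  0.065 ]
 [ 0.4742 -0.1253  0.065 ]
 [ 0.3651 -0.1333  0.065 ]] [ 0.41832473 -0.07727954  0.065     ]
[[ 0.4899 -0.0495  0.06  ]
 [ 0.5539 -0.0453  0.06  ]
 [ 0.5196 -0.0143  0.06  ]
 [ 0.5264 -0.0797  0.06  ]]
```

View pics/w3c.png

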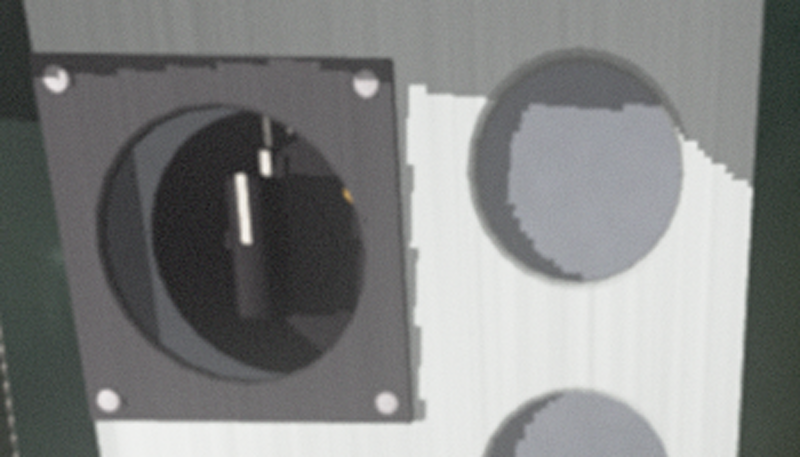

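View pics/a4.png

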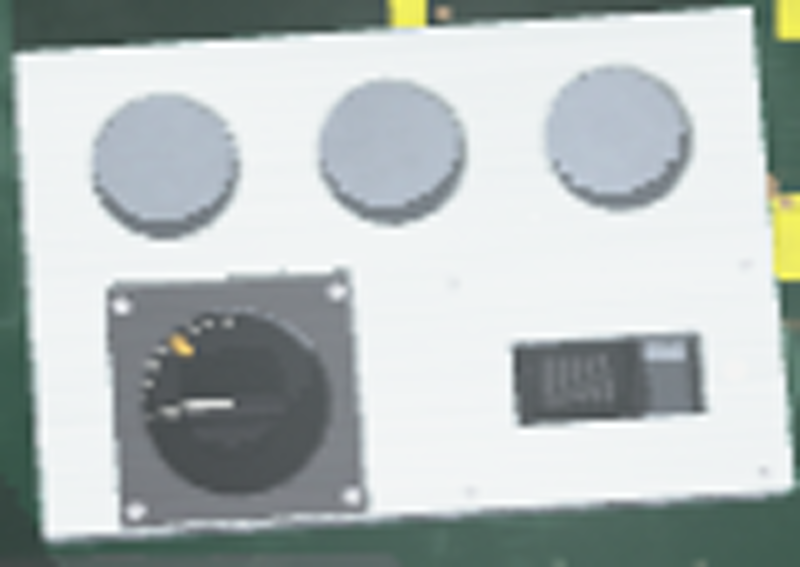

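```bash
python3 - <<'E'
from h import *
i=manip.camera_info('wrist'); t=manip.camera_info('top')
P=ray(i,[(74.4,34),(231.5,36.2),(240.7,193.7),(101.6,193.7)],0.065); print(np.round(P,4),P.mean(0))
z=lambda x,y:(310+(x+.5)/6.667-.5,205+(y+.5)/6.667-.5)
c=ray(t,[z(166,166),z(392.5,151.5),z(618,137)],.06); print('pockets top',np.round(c,4))
d=c[0]-c[2]; print(np.degrees(np.arctan2(-d[0],d[1])),np.linalg.norm(d))
print('plate top',ray(t,[z(108,287),z(350,270),z(367,510),z(123,526)],.065).mean(0))
print('corner',ray(t,[z(15,52),z(753,8),z(795,493),z(43,541)],.06).mean(0))
print('switch',ray(t,[z(513,345),z(698,334),z(706,410),z(520,425)],.06).mean(0))
print('tab,',ray(t,[z(181,345)],.02))
# rotor in hand
o=obs(); im=cv2.imread('pics/w3.png')
Rm=R.from_quat(o['ee_rot']).as_matrix()
for dx in(-3,0,3):
  b=o['position']+Rm@np.array([dx/1000,0,.037]); 
  a=np.linspace(0,2*np.pi,72,endpoint=False)
  for r,zz in((.03,.014),(.012,.095)):
    uv=proj(i,np.c_[b[0]+r*np.cos(a),b[1]+r*np.sin(a),0*a+b[2]+zz])
    print(dx,zz,uv.min(0).round(1),uv.max(0).round(1))
cv2.imwrite('pics/w3d.png',cv2.resize(im[210:470,220:420],(600,780)[:2] if 0 else (462,600),interpolation=2))
E
```

```text
[[ 0.366  -0.0278  0.065 ]
 [ 0.4674 -0.0217  0.065 ]
 [ 0.4736 -0.1255  0.065 ]
 [ 0.3721 -0.1323  0.065 ]] [ 0.41978965 -0.0768089   0.065     ]
pockets top [[ 0.5221 -0.0492  0.06  ]
 [ 0.5277 -0.147   0.06  ]
 [ 0.5333 -0.2445  0.06  ]]
3.3067145601469536 0.1956868444900304
plate top [ 0.42088858 -0.07814729  0.065     ]
corner [ 0.47550316 -0.14995897  0.06      ]
switch [ 0.42851082 -0.23781116  0.06      ]
tab, [[ 0.44921236 -0.05597957  0.02      ]]
t 6.60 p [ 0.5323 -0.1441  0.2184] q [6.842e-01 7.293e-01 1.000e-04 0.000e+00] f [-0.7 -0.2 -3.2] w 0.263
-3 0.014 [252.2 242.6] [385.1 362.7]
-3 0.095 [273.1 410.1] [365.  483.8]
0 0.014 [251.9 235.9] [385.4 357.3]
0 0.095 [272.7 400.1] [365.4 475.1]
3 0.014 [251.6 229.2] [385.8 351.7]
3 0.095 [272.4 390. ] [365.8 466.3]
```

View pics/w3d.png

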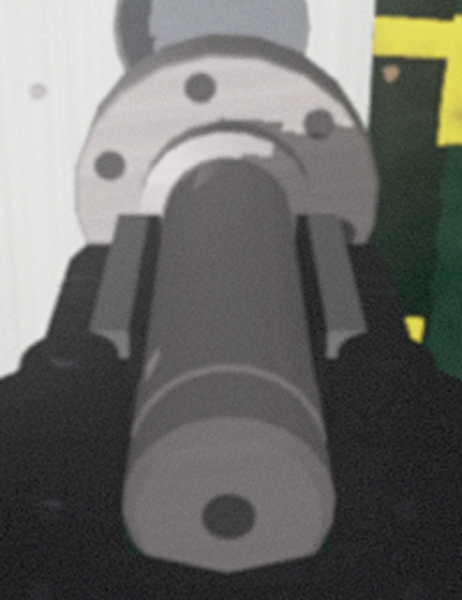

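```bash
python3 - <<'E'
from h import *
plan([0.528,-0.149,0.105])
E
```

```text
t 6.60 p [ 0.5323 -0.1441  0.2184] q [6.842e-01 7.293e-01 1.000e-04 0.000e+00] f [-0.7 -0.2 -3.2] w 0.263
tooly yaw 3.66  slide before turn [ -4.7  -4.6 113.4]
```

Request:
arm_command --pt "-4.7 -4.6 10" --pt "0 0 25" --pt "0 0 25" --pt "0 0 25" --pt "0 0 20" --pt "0 0 8" --pt "0 0 0" --pt "0 0 0" --pt "0 0 0" --turn '[0,0,0,0,0,0,0,0,0]' --grip '[1,1,1,1,1,1,1,1,1]'

```text
clock: 7.35
position: [0.5286, -0.1499, 0.1066]
ee_rot: [0.685, 0.729, 0.001, 0.001]
ft_force: [-0.6, 0.4, -3.5]
grip_width: 0.263
```

```bash
python3 - <<'E'
from h import *
plan([0.528,-0.149,0.082])
im=manip.camera('wrist'); cv2.imwrite('pics/w4.png',im)
im=manip.camera('scene'); cv2.imwrite('pics/s4.png',cv2.resize(im[190:310,270:430],(800,600)))
E
```

```text
t 7.35 p [ 0.5286 -0.1499  0.1066] q [6.845e-01 7.290e-01 6.000e-04 8.000e-04] f [-0.6  0.4 -3.5] w 0.263
tooly yaw 3.60  slide before turn [ 1.  -0.6 24.6]
```

View pics/w4.png

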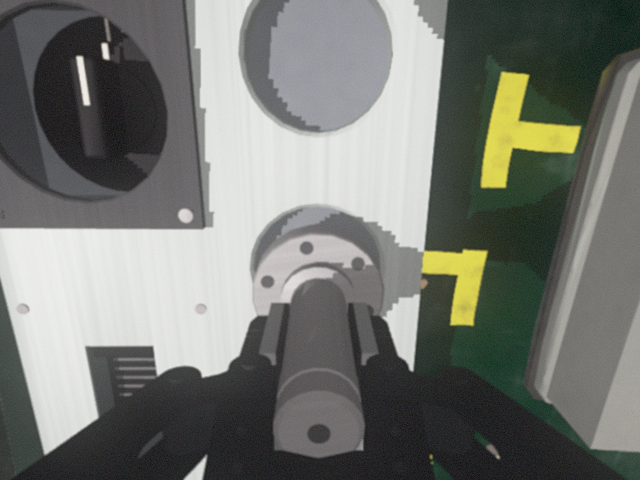

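View pics/s4.png

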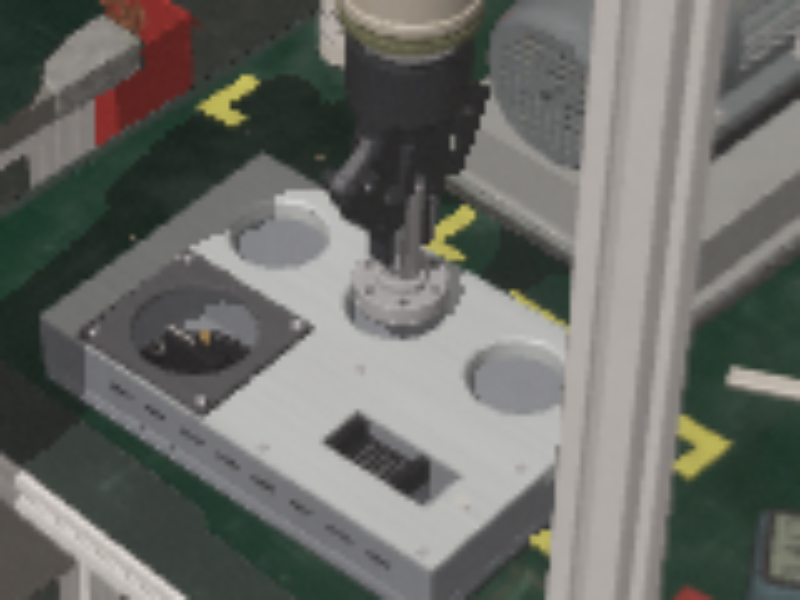

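```bash
python3 - <<'E'
from h import *
from scipy.optimize import least_squares
i=manip.camera_info('wrist')
im=cv2.imread('pics/w4.png'); cv2.imwrite('pics/w4c.png',cv2.resize(im[0:300,220:420],(533,800)[:2] if 0 else (400,600),interpolation=2))
a=np.linspace(0,2*np.pi,360)
for c in [(0.5277,-.1465),(.5222,-.0487)]:
  for r in (.032,.034):
    z=.06 if r==.034 else .058
    uv=proj(i,np.c_[c[0]+r*np.cos(a),c[1]+r*np.sin(a),0*a+z]); print(c,r,uv.min(0).round(1),uv.max(0).round(1))
    for p in uv.round().astype(int):
        if 0<=p[0]<640 and 0<=p[1]<480: im[p[1],p[0]]=(0,0,255) if r==.034 else (0,255,0)
cv2.imwrite('pics/w4d.png',cv2.resize(im[0:300,220:420],(533,800)[:2] if 0 else (400,600),interpolation=0))
E
```

```text
(0.5277, -0.1465) 0.032 [253.7 209.7] [380.  327.1]
(0.5277, -0.1465) 0.034 [249.1 206.6] [384.5 332.4]
(0.5222, -0.0487) 0.032 [243.7 -27.5] [392.9 137.1]
(0.5222, -0.0487) 0.034 [238.1 -35. ] [398.4 141.9]
```

View pics/w4d.png

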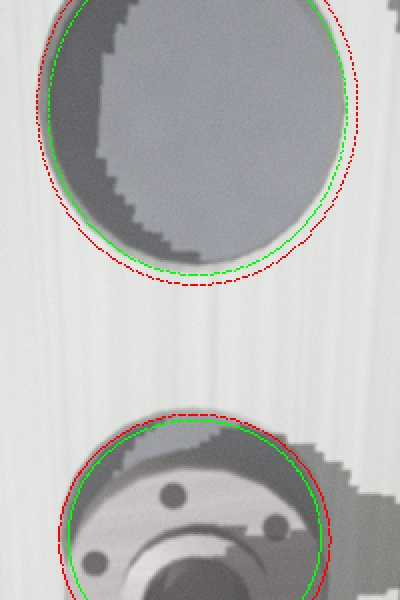

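Request:
arm_command --pt "2.0 -0.8 0" --pt "0 0 0" --pt "0 0 6" --pt "0 0 6" --pt "0 0 6" --pt "0 0 3" --pt "0 0 0" --pt "0 0 0" --turn '[0,0,0,0,0,0,0,0]' --grip '[1,1,1,1,1,1,1,1]'

```text
clock: 8.12
position: [0.5267, -0.1476, 0.0839]
ee_rot: [0.685, 0.729, -0.0, -0.0]
ft_force: [-0.1, 0.0, -4.2]
grip_width: 0.266
```

Request:
arm_command --pt "0 0 1.5" --pt "0 0 1" --pt "0 0 0" --pt "0 0 0" --turn '[0,0,0,0]' --grip '[1,1,1,1]'

```text
clock: 8.45
position: [0.527, -0.1477, 0.0821]
ee_rot: [0.685, 0.729, 0.0, 0.0]
ft_force: [-1.3, -0.4, 0.5]
grip_width: 0.266
```

Request:
arm_command --pt "0 0 0" --pt "0 0 0" --pt "0 0 0" --pt "0 0 0" --pt "0 0 0" --pt "0 0 -20" --pt "0 0 -30" --pt "0 0 -40" --pt "0 0 -40" --pt "0 0 0" --turn '[0,0,0,0,0,0,0,0,0,0]' --grip '[0.6,0.4,0.2,0,0,0,0,0,0,0]'

```text
clock: 9.28
position: [0.53, -0.1488, 0.2195]
ee_rot: [0.685, 0.729, 0.003, 0.004]
ft_force: [1.5, -1.0, 0.4]
grip_width: 1.0
```

```bash
python3 - <<'E'
from h import *
o=obs()
im,i=findrotors('wrist',0.045)
cv2.imwrite('pics/w5.png',im)
P=np.array([0.5198,0.4375,.25]); plan(P,3.26)
E
```

```text
t 9.28 p [ 0.53   -0.1488  0.2195] q [0.6847 0.7288 0.0034 0.0041] f [ 1.5 -1.   0.4] w 1.0
wrist score 0.75 xy 0.5251 -0.1446 err 0.06 n 5310 px 312.0 220.0 sat 4
t 9.38 p [ 0.5278 -0.1477  0.2134] q [0.6844 0.7291 0.0013 0.0012] f [-0.1  0.  -1. ] w 1.0
tooly yaw 3.62  slide before turn [584.6  29.  -36.5]
turn 0.36 slide after turn [584.7  25.4 -36.5] j7 0.34
```

View pics/w5.png

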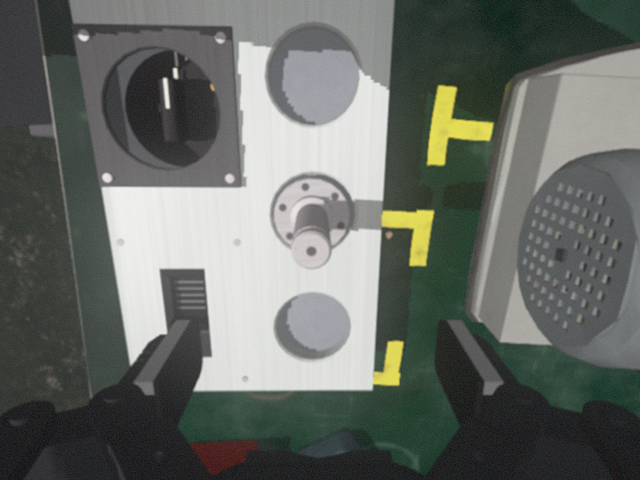

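Request:
arm_command --pt "25 1 -10" --pt "40 1 -10" --pt "40 1 -10" --pt "40 1 -5" --pt "40 2 0" --pt "40 2 0" --pt "40 2 0" --pt "40 2 0" --pt "40 2 0" --pt "40 2 0" --turn '[0,0,0,0,0,0,0,0,0,0]' --grip '[0,0,0,0,0,0,0,0,0,0]'

```text
clock: 10.22
position: [0.5176, 0.2394, 0.2452]
ee_rot: [0.684, 0.729, -0.001, -0.0]
ft_force: [0.8, -0.7, 0.8]
grip_width: 0.995
```

Request:
arm_command --pt "40 2 0" --pt "35 2 0" --pt "20 2 0" --pt "0 0 0" --pt "0 0 0" --pt "0 0 0" --pt "0 0 0" --turn '[0,0,0,0,0,0,0]' --grip '[0,0,0,0,0,0,0]'

```text
clock: 10.8
position: [0.519, 0.3311, 0.2464]
ee_rot: [0.685, 0.728, -0.0, 0.0]
ft_force: [0.0, 0.0, -0.1]
grip_width: 1.001
```

```bash
python3 - <<'E'
from h import *
o=obs()
im,i=findrotors('wrist',0.0)
cv2.imwrite('pics/w6.png',im)
plan([0.5198,0.4375,.036])
E
```

```text
t 10.80 p [0.519  0.3311 0.2464] q [ 6.853e-01  7.283e-01 -5.000e-04  1.000e-04] f [ 0.   0.  -0.1] w 1.001
wrist score 0.95 xy 0.3766 0.3040 err 0.07 n 4051 px 160.0 223.0 sat 133
wrist score 0.76 xy 0.5209 0.4361 err 0.04 n 4010 px 328.0 79.0 sat 2
t 10.90 p [0.5191 0.3314 0.2468] q [ 6.852e-01  7.284e-01 -0.000e+00  1.000e-04] f [-0.5 -0.1 -0.6] w 1.001
tooly yaw 3.50  slide before turn [105.8   7.2 210.8]
```

View pics/w6.png

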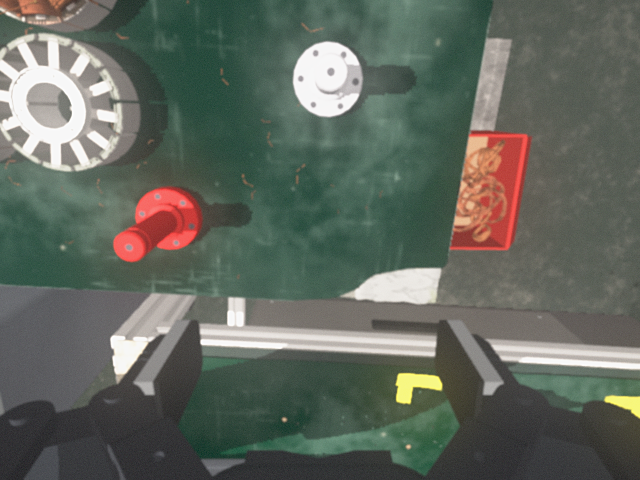

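Request:
arm_command --pt "25 2 5" --pt "35 3 15" --pt "30 3 20" --pt "15 0 25" --pt "0 0 30" --pt "0 0 30" --pt "0 0 30" --pt "0 0 25" --pt "0 0 15" --pt "0 0 0" --turn '[0,0,0,0,0,0,0,0,0,0]' --grip '[0,0,0,0,0,0,0,0,0,0]'

```text
clock: 11.73
position: [0.5185, 0.4358, 0.0478]
ee_rot: [0.685, 0.729, -0.003, -0.0]
ft_force: [0.1, -0.2, -1.2]
grip_width: 1.003
```

```bash
python3 - <<'E'
from h import *
plan([0.5205,0.4367,.036])
E
```

```text
t 11.73 p [0.5185 0.4358 0.0478] q [ 6.848e-01  7.288e-01 -3.000e-03 -1.000e-04] f [ 0.1 -0.2 -1.2] w 1.003
tooly yaw 3.57  slide before turn [ 0.8  2.1 11.8]
```

Request:
arm_command --pt "0.5 1 10" --pt "0 0 0" --pt "0 0 0" --pt "0 0 0" --pt "0 0 0" --pt "0 0 0" --pt "0 0 0" --pt "0 0 0" --pt "0 0 0" --turn '[0,0,0,0,0,0,0,0,0]' --grip '[0,0,0.4,0.6,0.7,0.8,1,1,1]' --newtons 40

```text
clock: 12.48
position: [0.521, 0.4389, 0.0424]
ee_rot: [0.684, 0.729, 0.0, -0.0]
ft_force: [-2.8, -0.8, 5.2]
grip_width: 0.271
```

Request:
arm_command --pt "0 0 -5" --pt "0 0 -15" --pt "0 0 -25" --pt "0 0 -35" --pt "0 0 -35" --pt "0 0 -35" --pt "0 0 -25" --pt "-20 0 -10" --pt "-40 0 0" --pt "-40 0 0" --turn '[0,0,0,0,0,0,0,0,0,0]' --grip '[1,1,1,1,1,1,1,1,1,1]' --newtons 60

```text
clock: 13.32
position: [0.5266, 0.3389, 0.2267]
ee_rot: [0.683, 0.73, 0.0, -0.0]
ft_force: [2.2, -1.0, -5.0]
grip_width: 0.265
```

Request:
arm_command --pt "-40 -2 0" --pt "-40 -2 0" --pt "-40 -2 0" --pt "-40 -2 0" --pt "-40 -2 0" --pt "-40 -2 0" --pt "-40 -2 0" --pt "-40 -2 0" --pt "-40 -2 0" --pt "-40 -2 0" --turn '[0,0,0,0,0,0,0,0,0,0]' --grip '[1,1,1,1,1,1,1,1,1,1]'

```text
clock: 14.15
position: [0.5316, -0.0636, 0.2265]
ee_rot: [0.685, 0.729, -0.0, -0.0]
ft_force: [0.8, 0.0, -5.1]
grip_width: 0.264
```

```bash
python3 - <<'E'
from h import *
plan([0.533,-0.2405,.21],3.3)
E
```

```text
t 14.15 p [ 0.5316 -0.0636  0.2265] q [ 6.845e-01  7.290e-01 -1.000e-04 -4.000e-04] f [ 0.8  0.  -5.1] w 0.264
tooly yaw 3.60  slide before turn [-176.6   -9.7   16.4]
turn 0.30 slide after turn [-176.7   -8.8   16.4] j7 0.16
```

Request:
arm_command --pt "-40 -2 0" --pt "-40 -2 0" --pt "-40 -3 0" --pt "-30 -2 0" --pt "0 0 0" --pt "0 0 0" --pt "0 0 0" --pt "0 0 0" --turn '[0.3,0,0,0,0,0,0,0]' --grip '[1,1,1,1,1,1,1,1]'

```text
clock: 14.82
position: [0.5325, -0.2104, 0.2264]
ee_rot: [0.686, 0.728, 0.0, -0.001]
ft_force: [-0.9, 0.4, -4.6]
grip_width: 0.267
```

```bash
python3 - <<'E'
from h import *
o=obs(); im=manip.camera('wrist'); i=manip.camera_info('wrist'); cv2.imwrite('pics/w7.png',im)
Rm=R.from_quat(o['ee_rot']).as_matrix()
for dx in(-5,-2.5,0,2.5):
  b=o['position']+Rm@np.array([dx/1000,0,.0424]); 
  a=np.linspace(0,2*np.pi,72,endpoint=False)
  for r,zz in((.03,.014),(.012,.095)):
    uv=proj(i,np.c_[b[0]+r*np.cos(a),b[1]+r*np.sin(a),0*a+b[2]+zz])
    print(dx,zz,uv.min(0).round(1),uv.max(0).round(1))
plan([0.533,-0.2405,.115],3.3)
E
```

```text
t 14.82 p [ 0.5325 -0.2104  0.2264] q [ 6.857e-01  7.279e-01  1.000e-04 -5.000e-04] f [-0.9  0.4 -4.6] w 0.267
-5 0.014 [254. 243.] [382.8 359.6]
-5 0.095 [274.9 401.5] [362. 472.]
-2.5 0.014 [253.8 237.7] [383.  355.1]
-2.5 0.095 [274.6 393.6] [362.3 465.1]
0 0.014 [253.5 232.3] [383.3 350.7]
0 0.095 [274.3 385.7] [362.6 458. ]
2.5 0.014 [253.2 226.8] [383.6 346.2]
2.5 0.095 [274.  377.6] [362.9 450.9]
t 14.87 p [ 0.5326 -0.2104  0.2265] q [ 6.856e-01  7.280e-01  1.000e-04 -4.000e-04] f [-0.8  0.7 -4. ] w 0.269
tooly yaw 3.43  slide before turn [-30.2  -1.4 111.5]
turn 0.13 slide after turn [-30.2  -1.3 111.5] j7 0.47
```

View pics/w7.png

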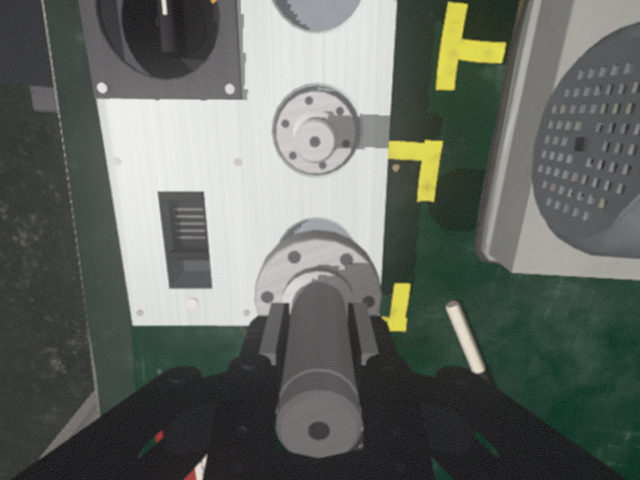

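Request:
arm_command --pt "-15 -1 10" --pt "-15 -1 25" --pt "0 0 25" --pt "0 0 25" --pt "0 0 18" --pt "0 0 8" --pt "0 0 0" --pt "0 0 0" --pt "0 0 0" --turn '[0,0,0,0,0,0,0,0,0]' --grip '[1,1,1,1,1,1,1,1,1]'

```text
clock: 15.62
position: [0.5331, -0.242, 0.1173]
ee_rot: [0.686, 0.727, 0.001, 0.001]
ft_force: [-1.3, -0.2, -4.3]
grip_width: 0.267
```

```bash
python3 - <<'E'
from h import *
plan([0.532,-0.2405,.0874],3.3)
im=manip.camera('wrist'); i=manip.camera_info('wrist')
o=obs(); a=np.linspace(0,2*np.pi,720)
for c,col in [((0.5317,-.2425),(0,0,255))]:
  for r,z in((.034,.06),(.032,.058)):
    uv=proj(i,np.c_[c[0]+r*np.cos(a),c[1]+r*np.sin(a),0*a+z])
    for p in uv.round().astype(int):
        if 0<=p[0]<640 and 0<=p[1]<480: im[p[1],p[0]]=col
cv2.imwrite('pics/w8.png',cv2.resize(im[150:350,200:440],(720,600),interpolation=0))
E
```

```text
t 15.62 p [ 0.5331 -0.242   0.1173] q [6.862e-01 7.274e-01 6.000e-04 9.000e-04] f [-1.3 -0.2 -4.3] w 0.267
tooly yaw 3.34  slide before turn [ 1.5 -1.1 29.9]
turn 0.04 slide after turn [ 1.5 -1.1 29.9] j7 0.58
t 15.67 p [ 0.5331 -0.242   0.1173] q [6.862e-01 7.274e-01 7.000e-04 1.000e-03] f [-0.3 -0.3 -5.4] w 0.263
```

View pics/w8.png

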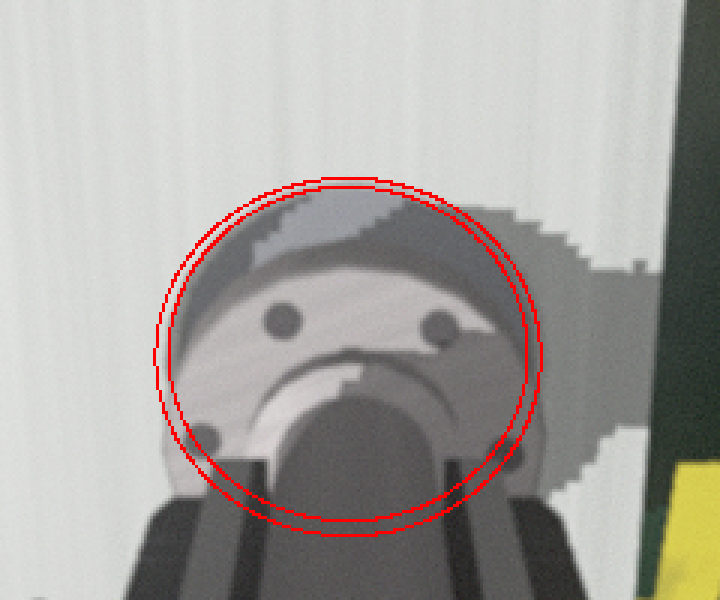

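Request:
arm_command --pt "1.5 -0.6 5" --pt "0 0 6" --pt "0 0 7" --pt "0 0 6" --pt "0 0 3" --pt "0 0 0" --pt "0 0 0" --turn '[0,0,0,0,0,0,0]' --grip '[1,1,1,1,1,1,1]'

```text
clock: 16.25
position: [0.5314, -0.2404, 0.0885]
ee_rot: [0.686, 0.727, -0.0, -0.0]
ft_force: [1.4, 0.3, -5.4]
grip_width: 0.265
```

Request:
arm_command --pt "0 0 2" --pt "0 0 1" --pt "0 0 0" --pt "0 0 0" --turn '[0,0,0,0]' --grip '[1,1,1,1]'

```text
clock: 16.58
position: [0.5316, -0.2407, 0.0874]
ee_rot: [0.687, 0.727, 0.0, 0.0]
ft_force: [-6.7, 1.8, 10.8]
grip_width: 0.266
```

Request:
arm_command --pt "0 0 0" --pt "0 0 0" --pt "0 0 0" --pt "0 0 0" --pt "0 0 -20" --pt "0 0 -35" --pt "0 0 -40" --pt "0 0 -30" --pt "25 -30 0" --pt "30 -40 0" --turn '[0,0,0,0,0,0,0,0,0,0]' --grip '[0.6,0.4,0.2,0,0,0,0,0,0.3,0.59]'

```text
clock: 17.42
position: [0.4666, -0.1951, 0.2123]
ee_rot: [0.687, 0.727, 0.0, 0.002]
ft_force: [-0.8, 1.7, 1.0]
grip_width: 0.75
```

Request:
arm_command --pt "25 -25 0" --pt "10 -15 0" --pt "0 0 0" --pt "0 0 0" --pt "0 0 0" --pt "0 0 0" --turn '[0,0,0,0,0,0]' --grip '[0.6,0.6,0.6,0.6,0.6,0.6]'

```text
clock: 17.92
position: [0.424, -0.1622, 0.2108]
ee_rot: [0.687, 0.727, -0.0, 0.0]
ft_force: [0.0, 0.2, 0.0]
grip_width: 0.398
```

```bash
python3 - <<'E'
from h import *
o=obs(); im=manip.camera('wrist'); i=manip.camera_info('wrist'); cv2.imwrite('pics/w9.png',im)
for t in ['pocket_1','knob_grip','index_tab','guard_opening','switch_cup','level_index','rotor_1']:
    for d in manip.tip_of(t,'wrist')[:3]: print(t,round(d['score'],2),np.round(toworld(i,d['xyz']),4),np.round(proj(i,toworld(i,d['xyz']))[0]))
obs()
E
```

```text
t 17.92 p [ 0.424  -0.1622  0.2108] q [ 6.867e-01  7.270e-01 -2.000e-04  2.000e-04] f [0.  0.2 0. ] w 0.398
pocket_1 0.81 [ 0.524  -0.0471  0.0435] [471.  66.]
pocket_1 0.72 [ 0.4454 -0.0552  0.0252] [356.  75.]
pocket_1 0.52 [ 0.5249 -0.144   0.0488] [452. 204.]
knob_grip 0.96 [ 0.4159 -0.0697  0.0445] [315.  92.]
index_tab 0.49 [ 0.4442 -0.0531  0.0241] [354.  72.]
index_tab 0.42 [ 0.415  -0.0732  0.0427] [313.  97.]
guard_opening 0.91 [ 0.4167 -0.0777  0.0709] [315. 103.]
guard_opening 0.32 [ 0.4165 -0.0703  0.0469] [316.  93.]
switch_cup 0.62 [ 0.4254 -0.221   0.0437] [316. 287.]Traceback (most recent call last):
  File "<stdin>", line 4, in <module>
ValueError: it knows: demagnetiser, guard_opening, index_tab, insert_case, knob_grip, multimeter, pocket, rotor, side_table, switch_cup
```

View pics/w9.png

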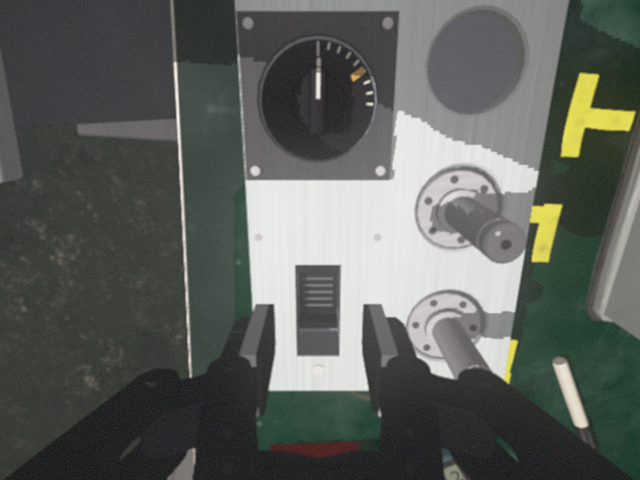

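```bash
python3 - <<'E'
from h import *
i=manip.camera_info('wrist'); im=cv2.imread('pics/w9.png')
cv2.imwrite('pics/w9c.png',cv2.resize(im[0:190,225:410],(584,600),interpolation=2))
P=ray(i,[(236,11),(398,10.5),(395,180),(247,180)],0.065); print(np.round(P,4),P.mean(0))
print('tab',ray(i,[(358,73.5)],.02), 'line',ray(i,[(318.5,67),(317.5,97)],.052))
print('switch',ray(i,[(295,265),(341,265),(338,355),(297,355)],.06).round(4))
E
```

```text
[[ 0.3639 -0.0259  0.065 ]
 [ 0.4649 -0.0198  0.065 ]
 [ 0.4757 -0.1251  0.065 ]
 [ 0.3708 -0.1312  0.065 ]] [ 0.41880316 -0.07547716  0.065     ]
tab [[ 0.4470709  -0.05342124  0.02      ]] line [[ 0.41711432 -0.05353047  0.052     ]
 [ 0.41753293 -0.07265572  0.052     ]]
switch [[ 0.4072 -0.1959  0.06  ]
 [ 0.4428 -0.1938  0.06  ]
 [ 0.4463 -0.2742  0.06  ]
 [ 0.4121 -0.2762  0.06  ]]
```

View pics/w9c.png

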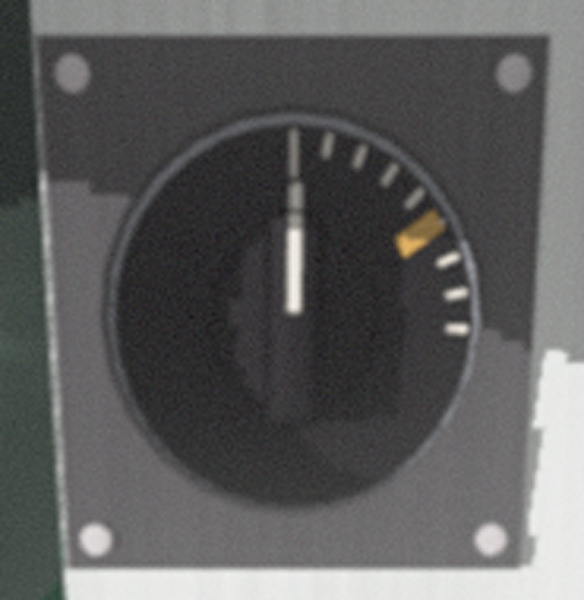

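```bash
python3 - <<'E'
from h import *
plan([0.4190,-0.0763,.10],3.3)
E
```

```text
t 18.22 p [ 0.4235 -0.1618  0.2106] q [ 6.865e-01  7.271e-01 -3.000e-04 -1.000e-04] f [-0.2  0.1  0.2] w 0.398
tooly yaw 3.29  slide before turn [ 85.6   0.5 110.6]
turn -0.01 slide after turn [ 85.6   0.5 110.6] j7 0.29
```

Request:
arm_command --pt "20 0 5" --pt "30 0.5 15" --pt "25 0 20" --pt "10 0 25" --pt "0.6 0 25" --pt "0 0 20" --pt "0 0 0" --pt "0 0 0" --pt "0 0 0" --turn '[0,0,0,0,0,0,0,0,0]' --grip '[0.66,0.66,0.66,0.66,0.66,0.66,0.66,0.66,0.66]'

```text
clock: 18.97
position: [0.4197, -0.0763, 0.1019]
ee_rot: [0.687, 0.727, 0.0, 0.0]
ft_force: [1.1, 0.6, -0.2]
grip_width: 0.338
```

```bash
python3 - <<'E'
from h import *
plan([0.4190,-0.0763,.031],3.3)
im=manip.camera('wrist'); cv2.imwrite('pics/w10.png',im)
i=manip.camera_info('wrist');print(proj(i,[.419,-.0763,.052]))
E
```

```text
t 18.97 p [ 0.4197 -0.0763  0.1019] q [6.865e-01 7.271e-01 4.000e-04 4.000e-04] f [ 1.1  0.6 -0.2] w 0.338
tooly yaw 3.29  slide before turn [ 0.1 -0.7 70.9]
turn -0.01 slide after turn [ 0.1 -0.7 70.9] j7 0.14
[[316.60413846 276.02350216]]
```

View pics/w10.png

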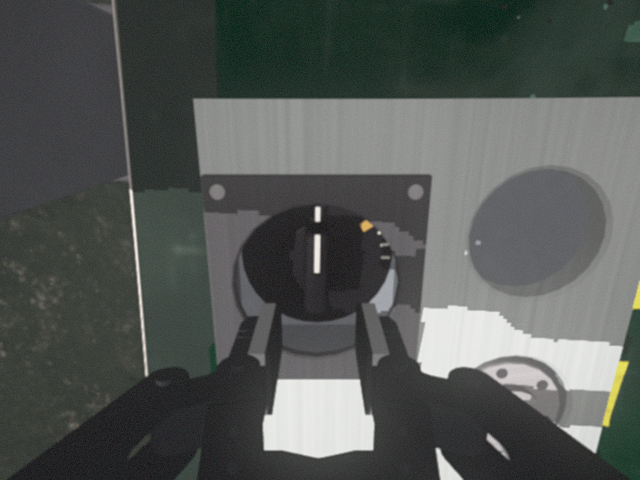

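Request:
arm_command --pt "0 -0.5 15" --pt "0 0 20" --pt "0 0 15" --pt "0 0 8" --pt "0 0 5" --pt "0 0 0" --pt "0 0 0" --pt "0 0 0" --turn '[0,0,0,0,0,0,0,0]' --grip '[0.66,0.66,0.66,0.66,0.66,0.66,0.66,0.66]'

```text
clock: 19.68
position: [0.4192, -0.0761, 0.0387]
ee_rot: [0.686, 0.727, 0.001, 0.0]
ft_force: [-0.6, 0.1, -0.8]
grip_width: 0.341
```

```bash
python3 - <<'E'
from h import *
plan([0.4190,-0.0763,.033],3.3)
im=manip.camera('wrist'); cv2.imwrite('pics/w11.png',im)
E
```

```text
t 19.68 p [ 0.4192 -0.0761  0.0387] q [6.864e-01 7.272e-01 6.000e-04 4.000e-04] f [-0.6  0.1 -0.8] w 0.341
tooly yaw 3.31  slide before turn [-0.2 -0.2  5.7]
turn 0.01 slide after turn [-0.2 -0.2  5.7] j7 0.20
```

View pics/w11.png

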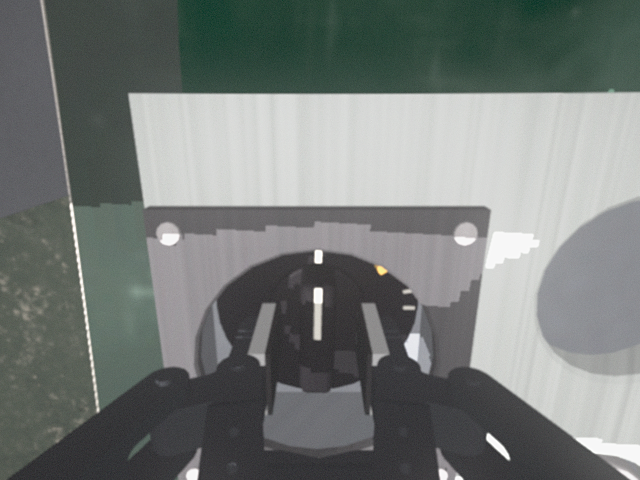

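Fingertips are inside the opening and straddle the bar. I'll go down another 6 mm and close on it.

Request:
arm_command --pt "0 0 5" --pt "0 0 0" --pt "0 0 0" --pt "0 0 0" --pt "0 0 0" --pt "0 0 0" --pt "0 0 0" --turn '[0,0,0,0,0,0,0]' --grip '[0.66,0.7,0.8,0.9,1,1,1]' --newtons 30

```text
clock: 20.32
position: [0.4186, -0.076, 0.0329]
ee_rot: [0.686, 0.727, 0.0, 0.0]
ft_force: [1.5, 0.2, 0.3]
grip_width: 0.146
```

Request:
arm_command --pt "0 0 0" --pt "0 0 0" --pt "0 0 0" --pt "0 0 0" --pt "0 0 0" --pt "0 0 0" --pt "0 0 0" --pt "0 0 0" --pt "0 0 0" --pt "0 0 0" --turn '[3,5,6,7,7,7,7,7,4,2.3]' --grip '[1,1,1,1,1,1,1,1,1,1]'

```text
clock: 21.15
position: [0.4193, -0.0763, 0.0329]
ee_rot: [0.946, 0.324, 0.001, 0.001]
ft_force: [5.5, -1.0, -6.6]
grip_width: 0.14
```

Request:
arm_command --pt "0 0 0" --pt "0 0 0" --pt "0 0 0" --pt "0 0 0" --turn '[0,0,0,0]' --grip '[1,1,1,1]'

```text
clock: 21.48
position: [0.4193, -0.0763, 0.0329]
ee_rot: [0.945, 0.326, 0.001, 0.001]
ft_force: [5.7, -1.4, -5.8]
grip_width: 0.142
```

```bash
python3 - <<'E'
from h import *
plan([0.4190,-0.0763,.033],3.3)
im=manip.camera('wrist'); cv2.imwrite('pics/w12.png',im)
E
```

```text
t 21.48 p [ 0.4193 -0.0763  0.0329] q [9.455e-01 3.256e-01 9.000e-04 5.000e-04] f [ 5.7 -1.4 -5.8] w 0.142
tooly yaw -51.99  slide before turn [-0.3 -0.2 -0.1]
turn -55.29 slide after turn [ 0.  -0.3 -0.1] j7 -0.75
```

View pics/w12.png

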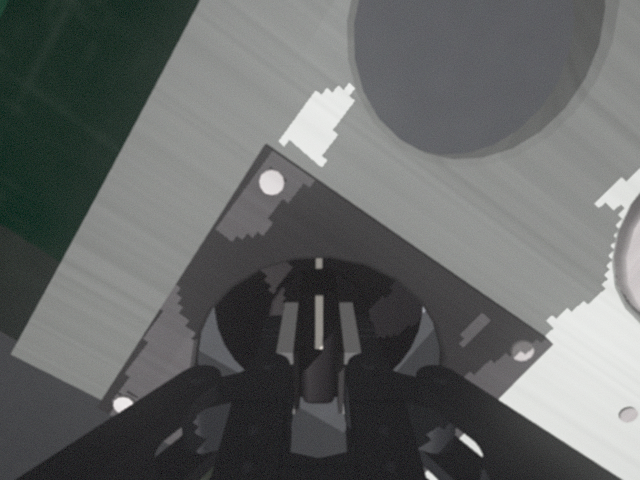

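Request:
arm_command --pt "0 0 0" --pt "0 0 0" --pt "0 0 0" --pt "0 0 0" --pt "0 0 -12" --pt "0 0 -25" --pt "0 0 -35" --pt "0 0 -35" --pt "0 0 -35" --pt "0 0 -30" --turn '[0,0,0,0,0,0,0,-5,-7,-7]' --grip '[0.85,0.7,0.66,0.66,0.66,0.66,0.66,0.66,0.66,0.66]'

```text
clock: 22.37
position: [0.4182, -0.0763, 0.2072]
ee_rot: [0.878, 0.48, 0.001, 0.0]
ft_force: [1.1, -0.2, -0.6]
grip_width: 0.343
```

Request:
arm_command --pt "0 0 0" --pt "0 0 0" --pt "0 0 0" --pt "0 0 0" --pt "0 0 0" --pt "-25 0 0" --pt "-40 0 0" --pt "-20 0 0" --pt "0 0 0" --pt "0 0 0" --turn '[-7,-7,-7,-7,-7,-1.3,0,0,0,0]' --grip '[0.66,0.66,0.66,0.66,0.66,0.66,0.66,0.66,0.66,0.66]'

```text
clock: 23.2
position: [0.4224, -0.1618, 0.2047]
ee_rot: [0.687, 0.726, -0.0, -0.0]
ft_force: [0.7, 0.9, -0.9]
grip_width: 0.338
```

Request:
arm_command --pt "0 0 0" --pt "0 0 0" --pt "0 0 0" --turn '[0,0,0]' --grip '[1,1,1]'

```text
clock: 23.45
position: [0.4228, -0.16, 0.2047]
ee_rot: [0.686, 0.728, 0.0, -0.0]
ft_force: [-0.3, -0.4, -0.1]
grip_width: -0.001
```

```bash
python3 - <<'E'
from h import *
o=obs(); im=manip.camera('wrist'); i=manip.camera_info('wrist'); cv2.imwrite('pics/w13.png',im)
cv2.imwrite('pics/w13c.png',cv2.resize(im[0:190,225:410],(584,600),interpolation=2))
for t in ['knob_grip','guard_opening','switch_cup']:
    for d in manip.tip_of(t,'wrist')[:3]: print(t,round(d['score'],2),np.round(toworld(i,d['xyz']),4),np.round(proj(i,toworld(i,d['xyz']))[0]))
obs()
E
```

```text
t 23.45 p [ 0.4228 -0.16    0.2047] q [ 6.858e-01  7.278e-01  1.000e-04 -2.000e-04] f [-0.3 -0.4 -0.1] w -0.001
knob_grip 0.84 [ 0.4162 -0.0696  0.0427] [317.  95.]
guard_opening 0.76 [ 0.4195 -0.0777  0.067 ] [321. 107.]
switch_cup 0.78 [ 0.4243 -0.2216  0.048 ] [316. 295.]
t 23.65 p [ 0.4228 -0.1606  0.2048] q [ 6.861e-01  7.275e-01  1.000e-04 -1.000e-04] f [ 0.1 -0.2  0.3] w -0.002
```

View pics/w13.png

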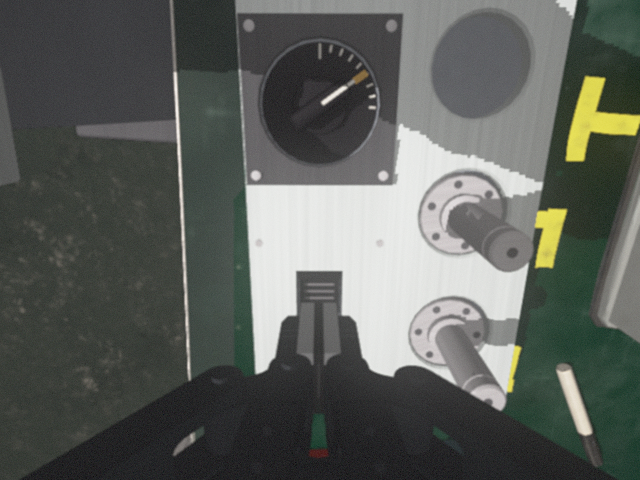

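View pics/w13c.png

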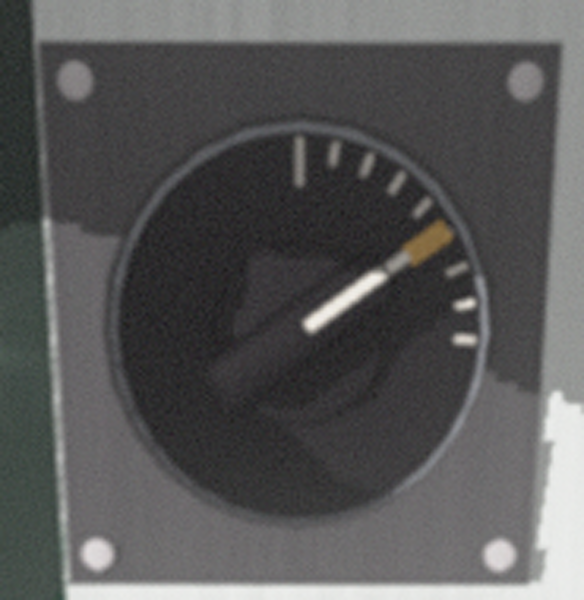

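```bash
python3 - <<'E'
from h import *
i=manip.camera_info('wrist'); s=584/185
z=lambda x,y:(225+(x+.5)/s-.5,(y+.5)/s-.5)
l=ray(i,[z(307,327),z(382,274)],.052); d=l[1]-l[0]; print('line',l,np.degrees(np.arctan2(d[1],d[0])))
tb=ray(i,[z(404,256),z(452,228),z(428,242)],.0205); d=tb[1]-tb[0]; print('tab axis',np.degrees(np.arctan2(d[1],d[0])))
zz=ray(i,[z(300,137),z(300,187)],.0205); 
pc=ray(i,[z(38,43),z(562,43),z(533,582),z(70,582)],.065).mean(0); print('plate c',pc)
for c in (pc,[.4192,-.0763,0],[.4185,-.0750,0]):
  d=tb[2]-c; d0=zz.mean(0)-c; print('tab',np.degrees(np.arctan2(d[1],d[0])),np.linalg.norm(d[:2]),'zero',np.degrees(np.arctan2(d0[1],d0[0])))
print('end tick',)
sw=ray(i,[(296,271),(342,271)],.06); print('slot end',sw)
plan([.428,-.225,.12],93.3)
E
```

```text
line [[ 0.42014238 -0.07537026  0.052     ]
 [ 0.43555756 -0.06374274  0.052     ]] 37.026897315397186
tab axis 32.008030978919585
plate c [ 0.41879413 -0.07636471  0.065     ]
tab 37.170843232675416 0.036284676328763615 zero 93.46962185133505
tab 37.479731751471604 0.035922693420927375 zero 94.10012846664564
tab 35.14089244967252 0.03571692007884298 zero 93.1322019007029
end tick
slot end [[ 0.40784604 -0.1971745   0.06      ]
 [ 0.44287087 -0.19509931  0.06      ]]
t 23.65 p [ 0.4228 -0.1606  0.2048] q [ 6.861e-01  7.275e-01  1.000e-04 -1.000e-04] f [ 0.1 -0.2  0.3] w -0.002
tooly yaw 3.35  slide before turn [-64.6   1.4  84.8]
turn -89.95 slide after turn [ -1.5 -64.6  84.8] j7 0.27
```

```bash
python3 - <<'E'
from h import *
i=manip.camera_info('wrist'); o=manip.get_obs(); Rm=R.from_quat(o['ee_rot']).as_matrix()
for t in [(0,-.01,0),(0,.01,0),(.011,-.01,0),(.011,.01,0),(.011,-.01,-.02),(.011,.01,-.02)]: print(t,proj(i,o['position']+Rm@np.array(t)).round(1))
im=cv2.imread('pics/w13.png');cv2.imwrite('pics/w13e.png',cv2.resize(im[260:400,250:390],(600,600),interpolation=2))
E
```

```text
(0, -0.01, 0) [[293.4 325.4]]
(0, 0.01, 0) [[343.9 325.5]]
(0.011, -0.01, 0) [[292.9 300.2]]
(0.011, 0.01, 0) [[344.5 300.3]]
(0.011, -0.01, -0.02) [[289.4 326.5]]
(0.011, 0.01, -0.02) [[348.1 326.5]]
```

View pics/w13e.png

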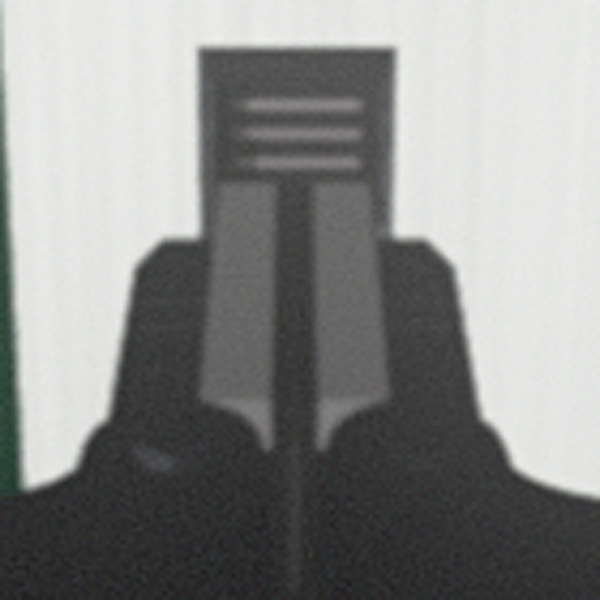

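Request:
arm_command --pt "-20 1 5" --pt "-25 1 15" --pt "-20 0 25" --pt "0 0 30" --pt "0 0 25" --pt "0 0 15" --pt "0 0 5" --pt "0 0 0" --pt "0 0 0" --pt "0 0 0" --turn '[0,0,0,0,0,0,0,0,0,0]' --grip '[1,1,1,1,1,1,1,1,1,1]'

```text
clock: 24.48
position: [0.4294, -0.2259, 0.0859]
ee_rot: [0.686, 0.727, 0.001, 0.001]
ft_force: [0.4, -0.5, 1.2]
grip_width: 0.001
```

```bash
python3 - <<'E'
from h import *
plan([0.4268,-0.2235,.049],3.3)
im=manip.camera('wrist'); cv2.imwrite('pics/w14.png',im)
E
```

```text
t 24.48 p [ 0.4294 -0.2259  0.0859] q [6.863e-01 7.273e-01 6.000e-04 7.000e-04] f [ 0.4 -0.5  1.2] w 0.001
tooly yaw 3.32  slide before turn [ 2.6 -2.5 36.9]
turn 0.02 slide after turn [ 2.6 -2.5 36.9] j7 0.62
```

View pics/w14.png

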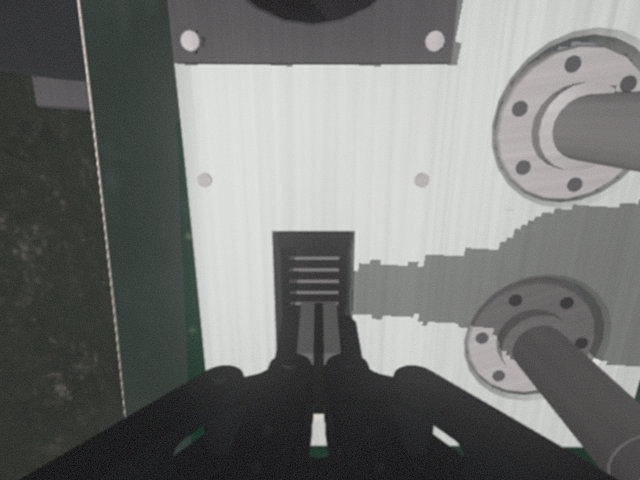

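Request:
arm_command --pt "2 -2.2 6" --pt "0 0 10" --pt "0 0 8" --pt "0 0 6" --pt "0 0 4" --pt "0 0 0" --pt "0 0 0" --turn '[0,0,0,0,0,0,0]' --grip '[1,1,1,1,1,1,1]'

```text
clock: 25.12
position: [0.426, -0.224, 0.0505]
ee_rot: [0.686, 0.727, -0.0, -0.0]
ft_force: [0.4, -0.2, 0.3]
grip_width: 0.003
```

Request:
arm_command --pt "-4 0 0" --pt "-5 0 0" --pt "-5 0 0" --pt "-5 0 0" --pt "-5 0 0" --pt "-5 0 0" --pt "-4 0 0" --pt "-2 0 0" --pt "0 0 0" --turn '[0,0,0,0,0,0,0,0,0]' --grip '[1,1,1,1,1,1,1,1,1]'

```text
clock: 25.87
position: [0.4283, -0.2588, 0.0507]
ee_rot: [0.686, 0.727, 0.0, -0.0]
ft_force: [1.0, 2.5, 0.9]
grip_width: 0.001
```

Request:
arm_command --pt "-2 0 0" --pt "-2 0 0" --pt "0 0 0" --pt "0 0 0" --turn '[0,0,0,0]' --grip '[1,1,1,1]'

```text
clock: 26.2
position: [0.4284, -0.2592, 0.0504]
ee_rot: [0.686, 0.728, 0.001, -0.003]
ft_force: [-2.9, 16.6, 10.0]
grip_width: 0.003
```

Request:
arm_command --pt "6 0 0" --pt "4 0 0" --pt "0 0 -15" --pt "0 0 -30" --pt "0 0 -40" --pt "0 0 -40" --pt "20 0 -30" --pt "40 0 0" --pt "20 0 0" --pt "0 0 0" --turn '[0,0,0,0,0,0,0,0,0,0]' --grip '[1,1,1,1,1,1,1,0.9,0.66,0.66]'

```text
clock: 27.03
position: [0.4237, -0.169, 0.2061]
ee_rot: [0.684, 0.729, 0.001, 0.0]
ft_force: [0.2, 0.2, 0.4]
grip_width: 0.339
```

Request:
arm_command --pt "0 0 0" --pt "0 0 0" --pt "0 0 0" --turn '[0,0,0]' --grip '[0.66,0.66,0.66]'

```text
clock: 27.28
position: [0.423, -0.1742, 0.2056]
ee_rot: [0.687, 0.727, -0.0, 0.0]
ft_force: [-0.1, 0.5, -0.1]
grip_width: 0.343
```

```bash
python3 - <<'E'
from h import *
o=obs(); im=manip.camera('wrist'); cv2.imwrite('pics/w15.png',im)
plan([0.4190,-0.0763,.10],-52)
E
```

```text
t 27.28 p [ 0.423  -0.1742  0.2056] q [ 6.871e-01  7.266e-01 -3.000e-04  1.000e-04] f [-0.1  0.5 -0.1] w 0.343
t 27.33 p [ 0.4231 -0.1742  0.2056] q [ 6.871e-01  7.265e-01 -3.000e-04  0.000e+00] f [0.3 0.9 0.4] w 0.342
tooly yaw 3.20  slide before turn [ 98.    1.5 105.6]
turn 55.20 slide after turn [ 57.1 -79.6 105.6] j7 0.30
```

View pics/w15.png

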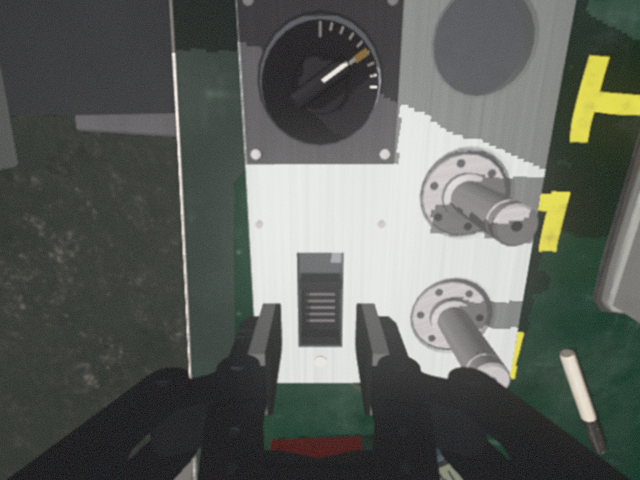

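Request:
arm_command --pt "25 0 0" --pt "40 0.5 0" --pt "33 1 0" --pt "0 0 5" --pt "0 0 10" --pt "0 0 15" --pt "0 0 20" --pt "0 0 20" --pt "0 0 20" --pt "0 0 10" --turn '[0,0,0,7,7,7,7,7,7,7]' --grip '[0.66,0.66,0.66,0.66,0.66,0.66,0.66,0.66,0.66,0.66]'

```text
clock: 28.17
position: [0.418, -0.0761, 0.1035]
ee_rot: [0.928, 0.373, -0.001, -0.0]
ft_force: [-0.0, 0.7, -0.9]
grip_width: 0.34
```

Request:
arm_command --pt "0 0 0" --pt "0 0 0" --pt "0 0 0" --turn '[6.2,0,0]' --grip '[0.66,0.66,0.66]'

```text
clock: 28.42
position: [0.4192, -0.0758, 0.1057]
ee_rot: [0.945, 0.328, -0.0, 0.0]
ft_force: [0.1, 0.5, 0.9]
grip_width: 0.339
```

```bash
python3 - <<'E'
from h import *
o=obs(); im=manip.camera('wrist'); cv2.imwrite('pics/w16.png',im)
plan([0.4191,-0.0763,.033],-52)
E
```

```text
t 28.42 p [ 0.4192 -0.0758  0.1057] q [ 9.448e-01  3.275e-01 -2.000e-04  2.000e-04] f [0.1 0.5 0.9] w 0.339
t 28.47 p [ 0.4194 -0.0756  0.106 ] q [9.447e-01 3.279e-01 1.000e-04 2.000e-04] f [-0.6  0.6  0.5] w 0.341
tooly yaw -51.72  slide before turn [-0.7  0.3 73. ]
turn 0.28 slide after turn [-0.7  0.3 73. ] j7 -0.83
```

View pics/w16.png

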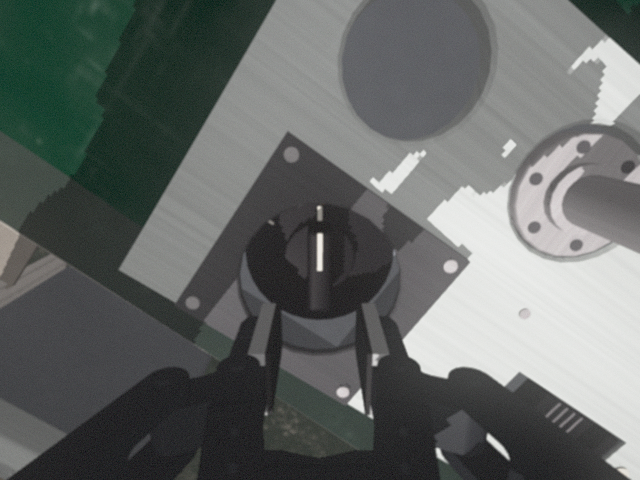

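Request:
arm_command --pt "-0.5 0.3 15" --pt "0 0 20" --pt "0 0 18" --pt "0 0 12" --pt "0 0 7" --pt "0 0 0" --pt "0 0 0" --pt "0 0 0" --turn '[0,0,0,0,0,0,0,0]' --grip '[0.66,0.66,0.66,0.66,0.66,0.66,0.66,0.66]'

```text
clock: 29.13
position: [0.4196, -0.0756, 0.0346]
ee_rot: [0.945, 0.327, 0.001, 0.0]
ft_force: [0.0, -0.1, -0.2]
grip_width: 0.342
```

Request:
arm_command --pt "0 0 0" --pt "0 0 0" --pt "0 0 0" --pt "0 0 0" --pt "0 0 0" --turn '[0,0,0,0,0]' --grip '[0.8,0.9,1,1,1]'

```text
clock: 29.55
position: [0.4199, -0.0759, 0.0347]
ee_rot: [0.945, 0.326, 0.001, 0.0]
ft_force: [0.6, -2.3, 7.9]
grip_width: 0.144
```

Request:
arm_command --pt "0 0 0" --pt "0 0 0" --pt "0 0 0" --pt "0 0 0" --pt "0 0 0" --pt "0 0 0" --pt "0 0 0" --pt "0 0 0" --pt "0 0 0" --pt "0 0 0" --turn '[-3,-6,-7,-7,-7,-7,-7,-6,-3,-2]' --grip '[1,1,1,1,1,1,1,1,1,1]'

```text
clock: 30.38
position: [0.4187, -0.0754, 0.0346]
ee_rot: [0.686, 0.727, 0.0, -0.001]
ft_force: [-6.7, 1.1, 16.3]
grip_width: 0.144
```

```bash
python3 - <<'E'
from h import *
plan([0.4191,-0.0763,.033],3.3); print(manip.get_obs()['torque'])
E
```

```text
t 30.38 p [ 0.4187 -0.0754  0.0346] q [ 6.865e-01  7.272e-01  2.000e-04 -6.000e-04] f [-6.7  1.1 16.3] w 0.144
tooly yaw 3.30  slide before turn [-1.   0.4  1.6]
turn -0.00 slide after turn [-1.   0.4  1.6] j7 0.21
[ 0.15584436  1.69230427 -0.07127821]
```

Request:
arm_command --pt "0 0 0" --pt "0 0 0" --pt "0 0 0" --pt "0 0 0" --turn '[-1,-1,0,0]' --grip '[1,1,1,1]'

```text
clock: 30.72
position: [0.4187, -0.0754, 0.0346]
ee_rot: [0.675, 0.738, 0.0, -0.001]
ft_force: [-6.3, 0.3, 17.2]
grip_width: 0.141
```

```bash
python3 - <<'E'
from h import *
plan([0.4191,-0.0763,.033],3.3); print(manip.get_obs()['torque'])
im=manip.camera('wrist'); cv2.imwrite('pics/w17.png',im)
E
```

```text
t 30.72 p [ 0.4187 -0.0754  0.0346] q [ 6.753e-01  7.376e-01  4.000e-04 -7.000e-04] f [-6.3  0.3 17.2] w 0.141
tooly yaw 5.05  slide before turn [-0.9  0.3  1.6]
turn 1.75 slide after turn [-0.9  0.3  1.6] j7 0.24
[ 0.19627013  1.6197176  -0.59911384]
```

Request:
arm_command --pt "0 0 0" --pt "0 0 0" --pt "0 0 0" --pt "0 0 0" --pt "0 0 -12" --pt "0 0 -30" --pt "0 0 -40" --pt "0 0 -40" --pt "-20 0 -40" --pt "-40 0 -10" --turn '[1,0.7,0,0,0,0,0,0,0,0]' --grip '[0.85,0.7,0.66,0.66,0.66,0.66,0.66,0.66,0.66,0.66]'

```text
clock: 31.6
position: [0.425, -0.1315, 0.2084]
ee_rot: [0.683, 0.73, 0.003, 0.002]
ft_force: [2.1, -0.5, 1.3]
grip_width: 0.34
```

Request:
arm_command --pt "-25 0 0" --pt "0 0 0" --pt "0 0 0" --pt "0 0 0" --pt "0 0 0" --turn '[0,0,0,0,0]' --grip '[1,1,1,1,1]'

```text
clock: 32.02
position: [0.4238, -0.158, 0.2026]
ee_rot: [0.685, 0.728, -0.0, -0.0]
ft_force: [-0.1, 0.2, 0.7]
grip_width: 0.0
```

```bash
python3 - <<'E'
from h import *
o=obs(); im=manip.camera('wrist'); cv2.imwrite('pics/w18.png',im)
plan([0.4282,-0.2475,.10],3.3)
E
```

```text
t 32.02 p [ 0.4238 -0.158   0.2026] q [ 6.851e-01  7.284e-01 -2.000e-04 -4.000e-04] f [-0.1  0.2  0.7] w 0.0
t 32.07 p [ 0.4238 -0.158   0.2027] q [ 6.851e-01  7.285e-01 -1.000e-04 -4.000e-04] f [0.2 0.1 0.1] w -0.002
tooly yaw 3.52  slide before turn [-89.6  -1.1 102.7]
turn 0.22 slide after turn [-89.6  -0.7 102.7] j7 0.28
```

View pics/w18.png

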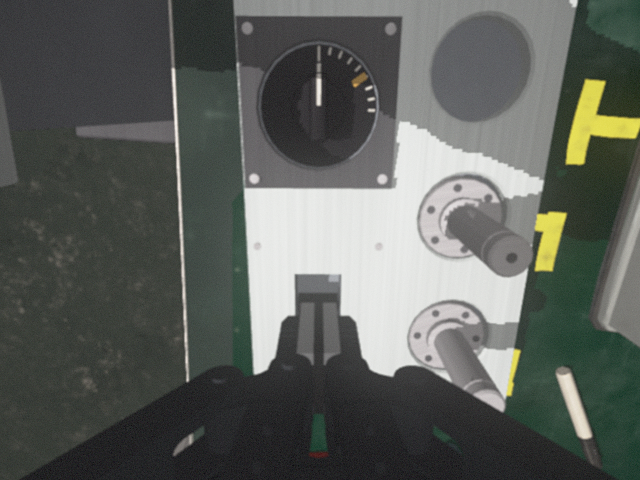

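Request:
arm_command --pt "-25 -0.5 5" --pt "-40 -0.5 15" --pt "-25 0 20" --pt "0 0 30" --pt "0 0 30" --pt "0 0 15" --pt "0 0 0" --pt "0 0 0" --pt "0 0 0" --turn '[0.2,0,0,0,0,0,0,0,0]' --grip '[1,1,1,1,1,1,1,1,1]'

```text
clock: 32.82
position: [0.4288, -0.2479, 0.0895]
ee_rot: [0.687, 0.727, 0.0, 0.001]
ft_force: [0.5, 0.5, 0.1]
grip_width: 0.004
```

```bash
python3 - <<'E'
from h import *
plan([0.4276,-0.2475,.0505],3.3)
im=manip.camera('wrist'); cv2.imwrite('pics/w19.png',im)
E
```

```text
t 32.82 p [ 0.4288 -0.2479  0.0895] q [6.867e-01 7.269e-01 3.000e-04 5.000e-04] f [0.5 0.5 0.1] w 0.004
tooly yaw 3.26  slide before turn [ 0.4 -1.2 39. ]
turn -0.04 slide after turn [ 0.5 -1.2 39. ] j7 0.65
```

View pics/w19.png

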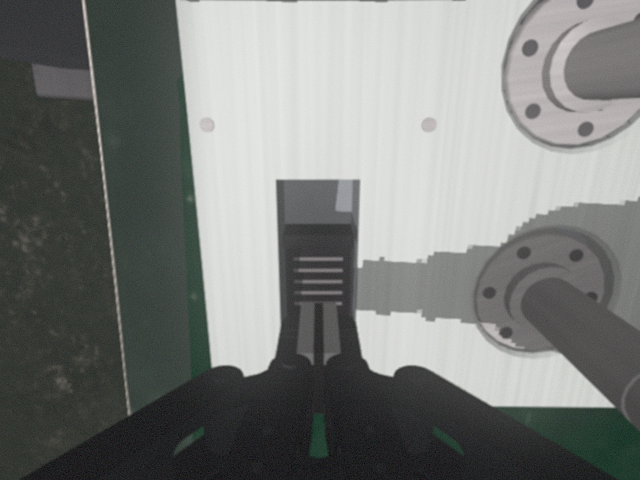

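Request:
arm_command --pt "0 -1.2 8" --pt "0 0 12" --pt "0 0 9" --pt "0 0 6" --pt "0 0 3" --pt "0 0 0" --pt "0 0 0" --turn '[0,0,0,0,0,0,0]' --grip '[1,1,1,1,1,1,1]'

```text
clock: 33.45
position: [0.4267, -0.2482, 0.0503]
ee_rot: [0.687, 0.727, -0.0, -0.0]
ft_force: [0.1, -0.6, 0.6]
grip_width: -0.004
```

Request:
arm_command --pt "4 0 0" --pt "5 0 0" --pt "5 0 0" --pt "5 0 0" --pt "5 0 0" --pt "5 0 0" --pt "3 0 0" --pt "1 0 0" --pt "0 0 0" --turn '[0,0,0,0,0,0,0,0,0]' --grip '[1,1,1,1,1,1,1,1,1]'

```text
clock: 34.2
position: [0.425, -0.2148, 0.0505]
ee_rot: [0.687, 0.727, 0.0, 0.0]
ft_force: [0.3, 0.5, 1.5]
grip_width: 0.0
```

Request:
arm_command --pt "2 0 0" --pt "2 0 0" --pt "1 0 0" --pt "0 0 0" --pt "0 0 0" --turn '[0,0,0,0,0]' --grip '[1,1,1,1,1]'

```text
clock: 34.62
position: [0.4249, -0.2144, 0.0507]
ee_rot: [0.688, 0.726, -0.001, 0.003]
ft_force: [3.0, -19.7, -9.3]
grip_width: 0.001
```

Request:
arm_command --pt "-6 0 0" --pt "-3 0 0" --pt "0 0 -15" --pt "0 0 -30" --pt "0 0 -40" --pt "0 0 -40" --pt "0 0 -35" --pt "20 0 0" --pt "30 0 0" --pt "0 0 0" --turn '[0,0,0,0,0,0,0,0,0,0]' --grip '[1,1,1,1,1,1,0.5,0,0,0]'

```text
clock: 35.45
position: [0.4226, -0.1642, 0.2107]
ee_rot: [0.685, 0.728, 0.001, -0.001]
ft_force: [0.8, 0.9, 0.1]
grip_width: 0.566
```

```bash
python3 - <<'E'
from h import *
o=obs(); im=manip.camera('wrist'); cv2.imwrite('pics/w20.png',im)
plan([0.5315,-0.2425,.21],3.3)
im=manip.camera('top'); cv2.imwrite('pics/t20.png',im)
E
```

```text
t 35.45 p [ 0.4226 -0.1642  0.2107] q [ 0.6852  0.7283  0.001  -0.0008] f [0.8 0.9 0.1] w 0.566
t 35.50 p [ 0.4225 -0.1663  0.2105] q [ 6.854e-01  7.282e-01  7.000e-04 -6.000e-04] f [-0.9  0.5 -0.1] w 0.648
tooly yaw 3.47  slide before turn [-82.7 104.2   0.4]
turn 0.17 slide after turn [-82.4 104.4   0.4] j7 0.30
```

View pics/w20.png

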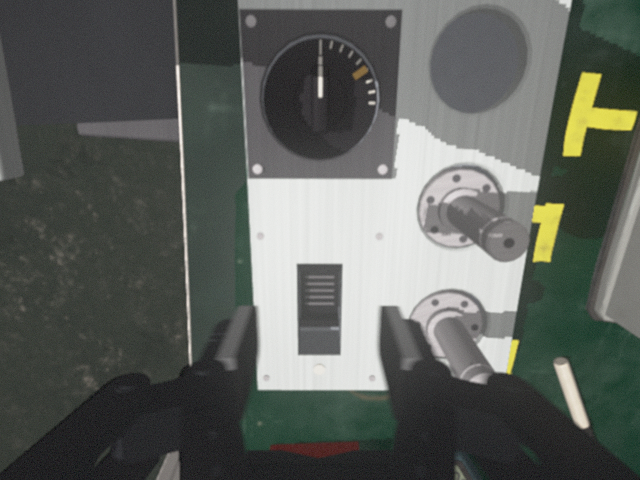

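View pics/t20.png

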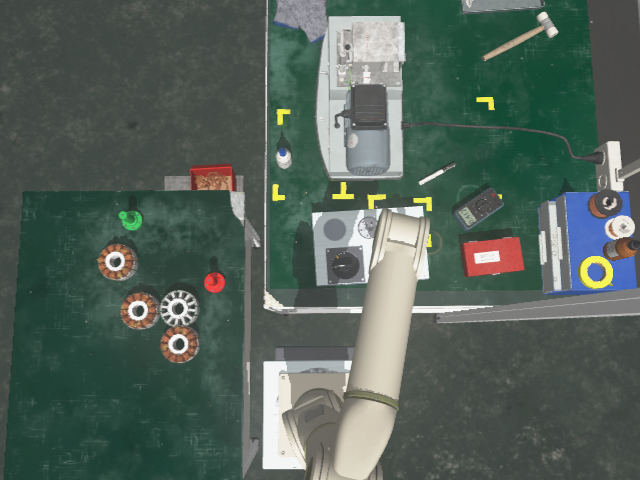

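Request:
arm_command --pt "-20 25 0" --pt "-25 35 0" --pt "-25 30 0" --pt "-12 14 0" --pt "0 0 0" --pt "0 0 0" --pt "0 0 0" --turn '[0,0,0,0,0,0,0]' --grip '[0,0,0,0,0,0,0]'

```text
clock: 36.13
position: [0.5288, -0.2448, 0.21]
ee_rot: [0.687, 0.726, -0.0, -0.001]
ft_force: [-0.4, 0.4, 0.2]
grip_width: 0.999
```

```bash
python3 - <<'E'
from h import *
plan([0.5318,-0.2425,.087],3.3)
im=manip.camera('wrist'); cv2.imwrite('pics/w21.png',im)
E
```

```text
t 36.13 p [ 0.5288 -0.2448  0.21  ] q [ 6.874e-01  7.263e-01 -4.000e-04 -5.000e-04] f [-0.4  0.4  0.2] w 0.999
tooly yaw 3.16  slide before turn [  2.2   3.3 123. ]
turn -0.14 slide after turn [  2.1   3.3 123. ] j7 0.59
```

View pics/w21.png

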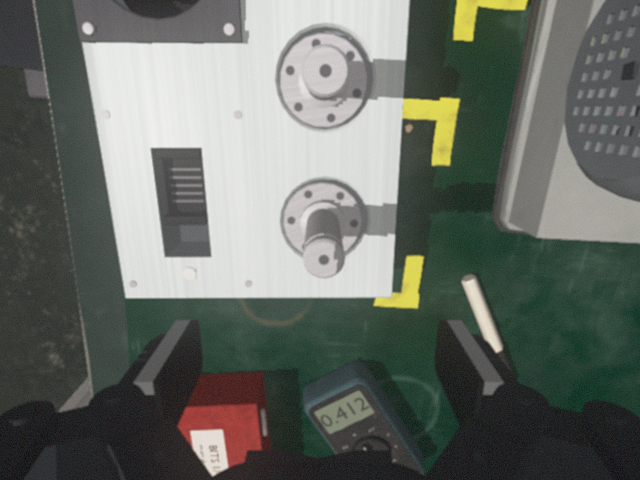

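Request:
arm_command --pt "2 3 10" --pt "0 0 25" --pt "0 0 30" --pt "0 0 30" --pt "0 0 20" --pt "0 0 8" --pt "0 0 0" --pt "0 0 0" --pt "0 0 0" --turn '[0,0,0,0,0,0,0,0,0]' --grip '[0,0,0,0,0,0,0,0.3,0.5]' --newtons 40

```text
clock: 36.93
position: [0.5334, -0.2426, 0.089]
ee_rot: [0.687, 0.727, 0.001, 0.001]
ft_force: [0.3, -0.5, 0.1]
grip_width: 0.745
```

Request:
arm_command --pt "0 0 0" --pt "0 0 0" --pt "0 0 0" --pt "0 0 0" --pt "0 0 0" --turn '[0,0,0,0,0]' --grip '[0.7,0.8,1,1,1]'

```text
clock: 37.35
position: [0.5327, -0.2425, 0.088]
ee_rot: [0.687, 0.727, 0.0, 0.0]
ft_force: [-2.1, 1.1, 6.2]
grip_width: 0.272
```

Request:
arm_command --pt "0 0 -5" --pt "0 0 -15" --pt "0 0 -25" --pt "0 0 -35" --pt "0 0 -35" --pt "0 0 -25" --pt "20 0 0" --pt "40 0 0" --pt "40 0 0" --pt "40 0 0" --turn '[0,0,0,0,0,0,0,0,0,0]' --grip '[1,1,1,1,1,1,1,1,1,1]' --newtons 60

```text
clock: 38.18
position: [0.5237, -0.1012, 0.227]
ee_rot: [0.687, 0.726, -0.0, -0.0]
ft_force: [2.0, 0.7, -5.1]
grip_width: 0.264
```

Request:
arm_command --pt "40 0 0" --pt "40 0 0" --pt "40 0 0" --pt "40 0 0" --pt "40 0 0" --pt "40 0 0" --pt "40 0 0" --pt "40 0 0" --pt "40 0 0" --pt "40 0 0" --turn '[0,0,0,0,0,0,0,0,0,0]' --grip '[1,1,1,1,1,1,1,1,1,1]'

```text
clock: 39.02
position: [0.5013, 0.2985, 0.2269]
ee_rot: [0.687, 0.727, -0.001, -0.0]
ft_force: [1.9, 0.0, -4.0]
grip_width: 0.266
```

Request:
arm_command --pt "40 0 0" --pt "35 0 0" --pt "25 0 0" --pt "10 0 0" --pt "0 0 0" --pt "0 0 0" --pt "0 0 0" --turn '[0,0,0,0,0,0,0]' --grip '[1,1,1,1,1,1,1]'

```text
clock: 39.6
position: [0.4967, 0.4048, 0.2272]
ee_rot: [0.688, 0.726, -0.001, 0.0]
ft_force: [0.5, -0.5, -4.9]
grip_width: 0.266
```

```bash
python3 - <<'E'
from h import *
im=manip.camera('wrist'); cv2.imwrite('pics/w22.png',im)
im=manip.camera('scene'); cv2.imwrite('pics/s22.png',im)
plan([0.505,0.42,.047])
E
```

```text
t 39.70 p [0.4968 0.4049 0.2276] q [ 6.878e-01  7.259e-01 -1.000e-04  2.000e-04] f [-0.4 -0.8 -4.3] w 0.268
tooly yaw 3.08  slide before turn [ 14.7   9.  180.6]
```

View pics/w22.png

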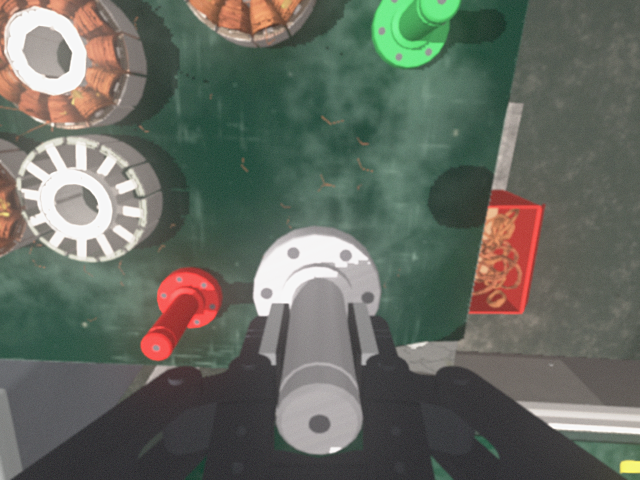

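View pics/s22.png

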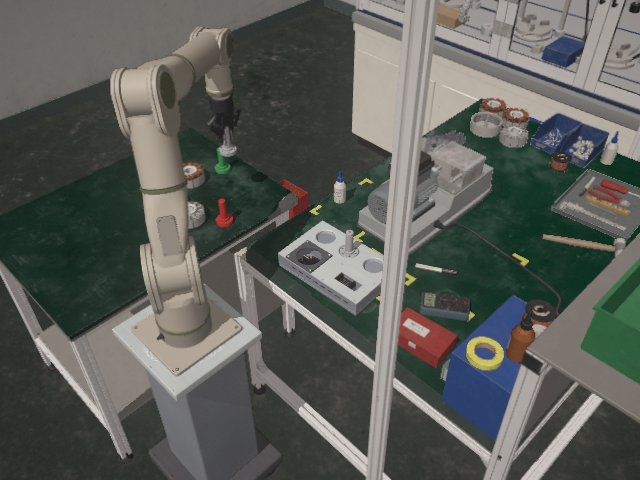

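Request:
arm_command --pt "7 4 10" --pt "7 5 25" --pt "0 0 30" --pt "0 0 30" --pt "0 0 30" --pt "0 0 30" --pt "0 0 18" --pt "0 0 6" --pt "0 0 0" --pt "0 0 0" --turn '[0,0,0,0,0,0,0,0,0,0]' --grip '[1,1,1,1,1,1,1,1,1,1]'

```text
clock: 40.53
position: [0.505, 0.4213, 0.0494]
ee_rot: [0.687, 0.726, 0.001, 0.0]
ft_force: [0.3, 0.2, -4.1]
grip_width: 0.267
```

Request:
arm_command --pt "0 0 2" --pt "0 0 2" --pt "0 0 0" --pt "0 0 0" --turn '[0,0,0,0]' --grip '[1,1,1,1]'

```text
clock: 40.87
position: [0.5045, 0.4214, 0.0451]
ee_rot: [0.687, 0.727, 0.0, -0.0]
ft_force: [-0.6, 0.3, -5.5]
grip_width: 0.266
```

Request:
arm_command --pt "0 0 1.5" --pt "0 0 1" --pt "0 0 0" --pt "0 0 0" --turn '[0,0,0,0]' --grip '[1,1,1,1]'

```text
clock: 41.2
position: [0.5046, 0.4215, 0.0431]
ee_rot: [0.687, 0.727, 0.001, -0.0]
ft_force: [-3.5, -2.2, 7.1]
grip_width: 0.264
```

Contact is felt, so I'm releasing, raising, and heading back for the second shaft.

Request:
arm_command --pt "0 0 0" --pt "0 0 0" --pt "0 0 0" --pt "0 0 0" --pt "0 0 0" --pt "0 0 -20" --pt "0 0 -35" --pt "0 0 -40" --pt "0 0 -40" --pt "0 0 -30" --turn '[0,0,0,0,0,0,0,0,0,0]' --grip '[0.6,0.4,0.2,0,0,0,0,0,0,0]'

```text
clock: 42.03
position: [0.5049, 0.4213, 0.2107]
ee_rot: [0.687, 0.727, 0.002, 0.0]
ft_force: [0.3, 1.0, 0.5]
grip_width: 0.997
```

Request:
arm_command --pt "-25 0 0" --pt "-40 0 0" --pt "-40 0 0" --pt "-40 0 0" --pt "-40 0 0" --pt "-40 0 0" --pt "-40 0 0" --pt "-40 0 0" --pt "-40 0 0" --pt "-40 0 0" --turn '[0,0,0,0,0,0,0,0,0,0]' --grip '[0,0,0,0,0,0,0,0,0,0]'

```text
clock: 42.87
position: [0.5257, 0.0348, 0.2072]
ee_rot: [0.687, 0.727, 0.0, -0.0]
ft_force: [1.2, 0.3, 0.2]
grip_width: 1.0
```

```bash
python3 - <<'E'
from h import *
plan([0.528,-0.18,.21],3.3)
E
```

```text
t 42.87 p [0.5257 0.0348 0.2072] q [ 6.870e-01  7.266e-01  5.000e-04 -0.000e+00] f [1.2 0.3 0.2] w 1.0
tooly yaw 3.21  slide before turn [-214.6   -9.7   -3. ]
turn -0.09 slide after turn [-214.6  -10.    -3. ] j7 -0.02
```

Request:
arm_command --pt "-40 -3 -1" --pt "-40 -3 -1" --pt "-40 -2 -1" --pt "-35 -2 0" --pt "-20 0 0" --pt "-7 0 0" --pt "0 0 0" --pt "0 0 0" --pt "0 0 0" --turn '[0,0,0,0,0,0,0,0,0]' --grip '[0,0,0,0,0,0,0,0,0]'

```text
clock: 43.62
position: [0.5264, -0.1437, 0.2097]
ee_rot: [0.686, 0.727, 0.0, -0.0]
ft_force: [0.2, -0.4, 0.0]
grip_width: 1.001
```

```bash
python3 - <<'E'
from h import *
obs()
im,i=findrotors('wrist',0.045); cv2.imwrite('pics/w23.png',im)
im=manip.camera('top'); cv2.imwrite('pics/t23.png',im[150:330,100:460])
plan([0.526,-0.1455,.084],3.3)
E
```

```text
t 43.62 p [ 0.5264 -0.1437  0.2097] q [ 6.862e-01  7.274e-01  2.000e-04 -3.000e-04] f [ 0.2 -0.4  0. ] w 1.001
wrist score 0.56 xy 0.5300 -0.1442 err 0.08 n 5470 px 323.0 230.0 sat 4
wrist score 0.16 xy 0.4178 -0.0335 err 0.91 n 106744 px 246.0 181.0 sat 1
t 43.77 p [ 0.5264 -0.1441  0.2099] q [ 6.862e-01  7.274e-01  2.000e-04 -2.000e-04] f [-0.7  0.5 -0.1] w 1.002
tooly yaw 3.34  slide before turn [ -1.5  -0.4 125.9]
turn 0.04 slide after turn [ -1.5  -0.4 125.9] j7 0.36
```

View pics/w23.png

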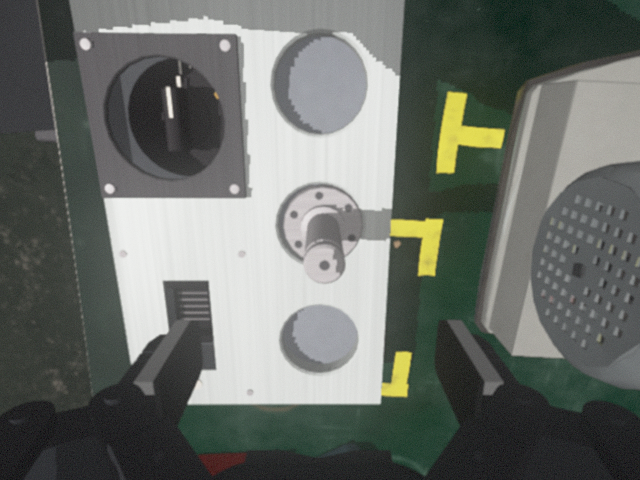

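View pics/t23.png

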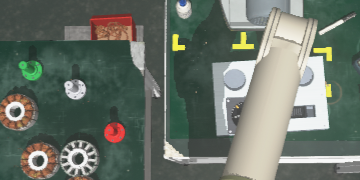

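Request:
arm_command --pt "-1 0.8 10" --pt "0 0 25" --pt "0 0 30" --pt "0 0 30" --pt "0 0 20" --pt "0 0 9" --pt "0 0 0" --pt "0 0 0" --pt "0 0 0" --turn '[0,0,0,0,0,0,0,0,0]' --grip '[0,0,0,0,0,0,0,0.3,0.5]' --newtons 40

```text
clock: 44.52
position: [0.5279, -0.1467, 0.0872]
ee_rot: [0.687, 0.727, 0.001, 0.001]
ft_force: [-0.2, -0.3, -0.1]
grip_width: 0.749
```

Request:
arm_command --pt "0 0 0" --pt "0 0 0" --pt "0 0 0" --pt "0 0 0" --pt "0 0 0" --turn '[0,0,0,0,0]' --grip '[0.7,0.8,1,1,1]'

```text
clock: 44.93
position: [0.5278, -0.1465, 0.0867]
ee_rot: [0.687, 0.727, 0.001, 0.001]
ft_force: [1.3, 0.4, 4.3]
grip_width: 0.27
```

Request:
arm_command --pt "0 0 -5" --pt "0 0 -15" --pt "0 0 -25" --pt "0 0 -35" --pt "0 0 -35" --pt "0 0 -25" --pt "20 0 0" --pt "40 4 0" --pt "40 4 0" --pt "40 4 0" --turn '[0,0,0,0,0,0,0,0,0,0]' --grip '[1,1,1,1,1,1,1,1,1,1]' --newtons 60

```text
clock: 45.77
position: [0.5301, -0.0049, 0.2258]
ee_rot: [0.688, 0.726, -0.0, -0.0]
ft_force: [1.5, -0.2, -3.2]
grip_width: 0.262
```

Request:
arm_command --pt "40 4 0" --pt "40 4 0" --pt "40 4 0" --pt "40 4 0" --pt "40 4 0" --pt "40 4 0" --pt "40 4 0" --pt "35 4 0" --pt "20 4 0" --pt "0 0 0" --turn '[0,0,0,0,0,0,0,0,0,0]' --grip '[1,1,1,1,1,1,1,1,1,1]'

```text
clock: 46.6
position: [0.5458, 0.3364, 0.2242]
ee_rot: [0.684, 0.729, -0.001, -0.001]
ft_force: [-0.7, -0.1, -3.9]
grip_width: 0.264
```

Request:
arm_command --pt "0 0 0" --pt "0 0 0" --turn '[0,0]' --grip '[1,1]'

```text
clock: 46.77
position: [0.5482, 0.329, 0.2254]
ee_rot: [0.687, 0.726, -0.001, 0.0]
ft_force: [-0.1, -0.8, -3.9]
grip_width: 0.261
```

```bash
python3 - <<'E'
from h import *
im,i=findrotors('wrist'); cv2.imwrite('pics/w24.png',im)
plan([0.55,0.33,.046])
E
```

```text
wrist score 0.77 xy 0.3767 0.3036 err 0.04 n 5112 px 116.0 227.0 sat 129
wrist score 0.65 xy 0.5042 0.4203 err 0.03 n 4480 px 271.0 91.0 sat 2
t 46.87 p [0.5485 0.3287 0.226 ] q [ 6.878e-01  7.259e-01 -3.000e-04  2.000e-04] f [ 0.1 -0.6 -3.7] w 0.265
tooly yaw 3.08  slide before turn [  1.4   1.6 180. ]
```

View pics/w24.png

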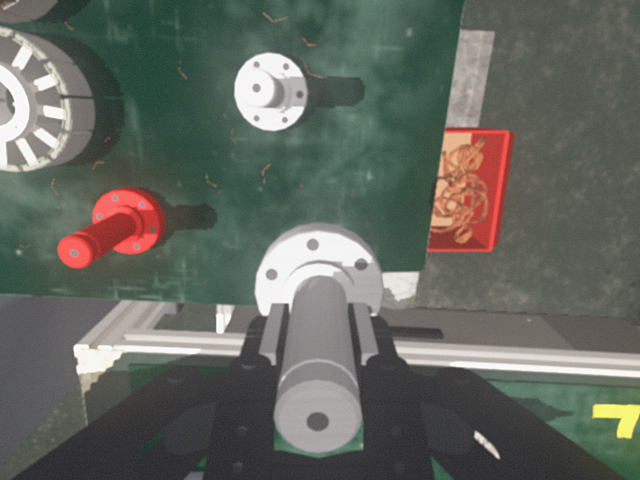

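Request:
arm_command --pt "0 0 10" --pt "0 0 25" --pt "0 0 30" --pt "0 0 30" --pt "0 0 30" --pt "0 0 30" --pt "0 0 18" --pt "0 0 6" --pt "0 0 0" --pt "0 0 0" --turn '[0,0,0,0,0,0,0,0,0,0]' --grip '[1,1,1,1,1,1,1,1,1,1]'

```text
clock: 47.7
position: [0.5488, 0.3303, 0.0478]
ee_rot: [0.687, 0.726, 0.0, 0.0]
ft_force: [0.6, 0.2, -4.0]
grip_width: 0.263
```

Request:
arm_command --pt "0 0 2" --pt "0 0 2" --pt "0 0 0" --pt "0 0 0" --turn '[0,0,0,0]' --grip '[1,1,1,1]'

```text
clock: 48.03
position: [0.5485, 0.3306, 0.0435]
ee_rot: [0.687, 0.727, 0.0, -0.0]
ft_force: [0.6, -0.6, -3.5]
grip_width: 0.267
```

Request:
arm_command --pt "0 0 1.5" --pt "0 0 1" --pt "0 0 0" --pt "0 0 0" --turn '[0,0,0,0]' --grip '[1,1,1,1]'

```text
clock: 48.37
position: [0.5488, 0.3308, 0.0417]
ee_rot: [0.687, 0.727, 0.001, -0.0]
ft_force: [-1.6, -1.5, 6.1]
grip_width: 0.267
```

Request:
arm_command --pt "0 0 0" --pt "0 0 0" --pt "0 0 0" --pt "0 0 0" --pt "0 0 0" --pt "0 0 -20" --pt "0 0 -35" --pt "0 0 -40" --pt "0 0 -40" --pt "0 0 -40" --turn '[0,0,0,0,0,0,0,0,0,0]' --grip '[0.6,0.4,0.2,0,0,0,0,0,0,0]'

```text
clock: 49.2
position: [0.548, 0.3301, 0.2173]
ee_rot: [0.687, 0.727, -0.0, 0.0]
ft_force: [0.3, 0.9, -0.2]
grip_width: 1.001
```

Request:
arm_command --pt "-25 0 0" --pt "-40 0 0" --pt "-40 0 0" --pt "-40 0 0" --pt "-40 0 0" --pt "-40 0 0" --pt "-20 0 0" --pt "0 0 0" --pt "0 0 0" --pt "0 0 0" --turn '[0,0,0,0,0,0,0,0,0,0]' --grip '[0,0,0,0,0,0,0,0,0,0]'

```text
clock: 50.03
position: [0.5619, 0.0869, 0.2154]
ee_rot: [0.687, 0.727, 0.0, -0.0]
ft_force: [-0.0, 0.3, -0.3]
grip_width: 1.002
```

```bash
python3 - <<'E'
from h import *
obs()
im,i=findrotors('top'); cv2.imwrite('pics/t25.png',im)
im,i=findrotors('scene'); cv2.imwrite('pics/s25.png',cv2.resize(im[130:330,180:440],(780,600),interpolation=2))
E
```

```text
t 50.03 p [0.5619 0.0869 0.2154] q [ 6.867e-01  7.270e-01  2.000e-04 -3.000e-04] f [-0.   0.3 -0.3] w 1.002
top score 0.91 xy 0.5511 0.3291 err 0.09 n 331 px 206.0 224.0 sat 6
top score 0.89 xy 0.5062 0.4177 err 0.08 n 346 px 176.0 239.0 sat 6
top score 0.87 xy 0.3780 0.3003 err 0.08 n 333 px 215.0 282.0 sat 134
top score 0.63 xy 0.5636 0.5491 err 0.06 n 405 px 131.0 219.0 sat 85
scene score 0.72 xy 0.5517 0.3343 err 0.12 n 266 px 257.0 190.0 sat 4
scene score 0.70 xy 0.5651 0.5540 err 0.21 n 226 px 221.0 162.0 sat 55
scene score 0.65 xy 0.5068 0.4217 err 0.09 n 279 px 232.0 184.0 sat 4
scene score 0.54 xy 0.3791 0.3065 err 0.13 n 290 px 224.0 216.0 sat 99
```

View pics/t25.png

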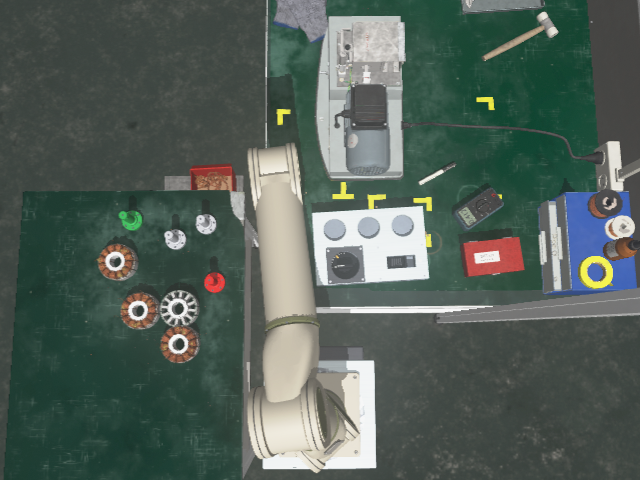

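View pics/s25.png

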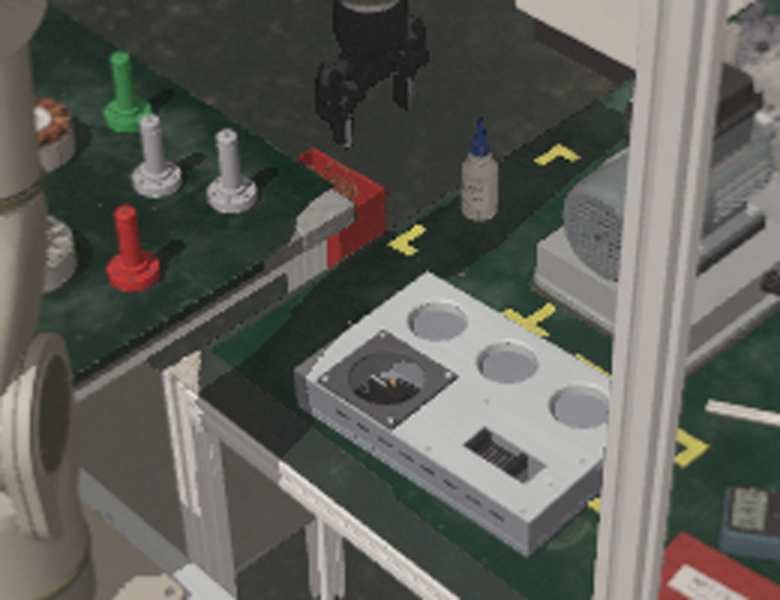

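Both shafts stand upright on the side table, the knob is at zero, the switch is off, and nothing else has moved. I'm handing in the job.

```bash
python3 -c "
from workcell import manip
print(manip.hand_in())"
```

```text
the job is handed in; nothing more can be done
None
```

The demagnetising job was carried out in the order you asked and handed in at about 50 s of the 210 s allowed. Only two of the possible three rotor shafts were on the side table.

- **Seating:** I stood the shafts in the middle and right pockets. The load came off the wrist at floor depth for both.
- **Power cycle:** I turned the knob clockwise to the brass tab; the wrist picture gave pointer 37.0° and tab about 37.2°, with roughly 1–2° uncertainty. I then slid the switch on until it stopped at 17 N. After that I turned the knob back to its zero stop, where the torque rose to 0.6 N m, and slid the switch off until it stopped at 20 N.
- **Return:** I stood the shafts back on the side table.

In the last top and scene pictures both shafts stand upright, at about (0.551, 0.330) and (0.506, 0.420). The pockets are empty. In the top picture the knob is at zero, the switch is off, and the multimeter and tool case look unmoved. The gripper is clear of everything.

No check failed. Position estimates from different cameras disagreed by up to about 5 mm, so I used close-up wrist views and contact forces for the final fits. I saw no sign of a shaft being knocked aside.

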